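Clamp the sampling inlet

TASK

The clamp arm on the sloping inlet head stands swung aside. Swing it round over the round steel flange until it meets its stop pin, and only then turn the knurled knob on its end clockwise (several turns, regripping as needed) until it is screwed fully home and the rubber foot bears on the flange. Do not push about or knock over the bottle, jar, beaker, spanner and screwdriver lying around.

Things in the scene. Friction and masses are not known exactly. Their poses are not given: they have to be found in the camera images.
- inlet: Inlet head fixed to the table, place and yaw vary: white box with an aluminium face, 240 mm up the slope, 340 mm wide, 50 mm thick, on a dark foot. Origin on the table, 100 mm straight below the point of the sloping face at the flange's centre. x to the high side, z up. Face rises 30 deg towards +x: outward normal (-0.5, 0, 0.866). It spans -90 to +150 mm along the slope from there, 170 mm to each side.
- flange_top (a point): Centre of the top of the round steel flange that is to be clamped: 86 mm across, stepped to 104 mm at its foot, its top 31 mm above the sloping face. Axes as those of inlet.
- stop_pin (a point): Top of the steel stop pin (12 mm thick, 66 mm high above the face), on the low side of the closed arm, 75 mm from the flange's axis towards the pivot. Axes as those of inlet.
- pivot (a point): On the clamp arm's pivot axis (parallel to the face's normal) at mid-thickness of the arm, 61 mm above the face, 120 mm to the +y side of the flange's axis. Site z points outward along the axis; the point turns with the arm. The arm, a steel bar 28 mm wide, 12 mm thick, runs along this point's -y; the knob's axis is 120 mm from the pivot axis. Pivot post 38 mm thick, 79 mm high above the face.
- knob_grip (a point): Knob's axis at grip height, 14 mm below its top. Knurled aluminium knob, 56 mm diameter, 36 mm tall, on top of the arm's end; grip at any angle round it. Site z is the screw axis, outward (the face's normal, 30 deg from vertical); the point moves and turns with the knob. Screwed home it is 91 mm above the face, the knob's underside 2 mm above the arm; at joint 0 it is 12.7 mm further out.
- clamp_arm (a joint): Angle of the clamp arm about its pivot, rad: 0 = closed against its stop, the knob exactly over the flange; grows as the arm swings aside, counter-clockwise seen from outside (towards the high side of the face), up to 1.6. Starts at 0.8 to 1.4. Stiff (about 0.3 N m; up to 4 N at the knob) and stays where it is left.
- knob (a joint): Turn of the knob relative to the arm, rad: 0 = fully unscrewed, grows as it is turned clockwise seen from outside (tightening), 10 = fully home at a hard stop. It goes down 8 mm per turn. Starts at 0 to 1.5. Light (about 0.08 N m) and stays where it is left.
- bottle_mid (a point): White plastic bottle, 64 mm across, 150 mm tall, standing beside the inlet; point at its centre. Leave it standing.
- jar_mid (a point): Brown glass jar with black lid, 72 mm across, 85 mm tall, standing beside the inlet; point at its centre. Leave it standing.
- beaker_mid (a point): Clear glass beaker, 72 mm across, 90 mm tall, standing beside the inlet; point at its centre. Leave it standing.
- spanner: Steel spanner 170 mm long lying flat in front of the inlet; origin under its middle, x along it. Leave it there.
- driver: Black-handled screwdriver 180 mm long lying flat to the left; origin under its middle, x along it. Leave it there.

How it is judged:
By the outcome, as a careful person would: the job done as asked, in the order asked, and still so for the second after the job is handed in, with the robot touching nothing.
It also fails if it takes over 72 s, if anything falls off the work surface, if the arm or the gripper's body presses on something with over 40 N, if the wrist force passes 120 N, or if a joint passes its speed limit or range.

ROBOT

A 6-joint arm with a two-finger parallel gripper is mounted at the origin on the work surface. World frame = base frame: x ahead of the robot, y to its left, z up, the work surface at z = 0. Lengths are in m, angles in rad, forces in N, time in s.
With the tool pointing down it reaches from about 0.35 to 0.775 m from the base axis. Payload 7.3 kg.
Tool frame: the origin (TCP) lies at the very end of the fingers, on their centre line; the grasp point (between the pads) lies 19 mm behind it; z points along the fingers, x is the direction in which the jaws open and shut, and the axes are right-handed (so a half turn about z gives the same grasp; the last joint's range is limited). The gripper opens to 92 mm and grips with 3 to 60 N. Pads are 19 mm wide; open, the fingers measure 130 mm over their backs; the gripper's body (75 mm by 190 mm) begins 47 mm behind the grasp point.
Start: joints at [-1.427, 0.342, 1.524, -0, 1.275, -0.146], TCP at [0.15, -0.503, 0.227] pointing down, gripper open.
Joint ranges: [-2.53, 2.53], [-0.77, 2.02], [0.04, 2.7], [-1, 4.14], [0.28, 2.66], [-3.11, 3.11]. Speed limits (rad/s): [2.57, 2.57, 3.14, 3.14, 3.14, 3.14].

INTERFACE

Orientations are given as a unit quaternion [w, x, y, z].
In Python, from workcell import robot gives the robot as it stands. The module is installed in compiled form; this text tells all that it offers.
- The arm moves only by the tool carry_out, never from a script. Its argument "steps" is a list of rows, each a list of 7 numbers: the gripper's target within -1 to 1 (shut at 1, half-way at 0, fully open at -1), then the shift along the tool's x, y, z in m, then the turn, a rotation vector about the tool's x, y, z in degrees. In form: [[grip, dx, dy, dz, wx, wy, wz], ...]. A call has 1 to 12 rows; each row shifts and turns the commanded pose from where the row before left it, along the tool's axes as they then stand; what a row does not reach is not made up. A row lasts 1/12 s, in which the tool goes at most 41.7 mm and 7.16 degrees, less where a joint would pass 70% of its speed; a pose out of reach is approached as far as the arm can. A call with a gripper value outside its range is refused whole. The fingers move at their own pace and stop on an object; "squeeze" is the grip in N (left out, the last holds). Time passes only in rows, so rows that do not move let the fingers close. It gives the time, the measured TCP pose, the force and the opening at its end, in the units of the state.
- robot.state(): the state, without advancing time (a new reading comes with each control period).
- robot.grab_frame(name): name is "scene" or "side" or "wrist"; returns a dict with "color" (400x640x3 uint8, red, green, blue), "fx", "fy", "cx", "cy" (pixels), "rvec" (rotation vector, rad) and "tvec" (3), from world to camera coordinates, as OpenCV has them. Camera axes: x right, y down, z forward; pixel columns grow to the right and rows downward; lengths in m; the calibration is good to about 2 mm. A picture is of the moment at which its call begins. There is no depth.
- robot.sign_off(): hands the job in, once; it reports no verdict.
The state is a dict: "time_s": time; "qpos": joint angles; "qvel": joint speeds; "joint_efforts": joint torques, N m; "position": TCP position; "eef_rot": TCP orientation; "wrist_force": force on the tool from outside, world axes, zero at the start; "wrist_torque": the same for the moment, N m; "opening": finger opening in m.
Only numpy, scipy, OpenCV 4.12 (cv2) and the standard library are available. Lean on these libraries where they do the work, as an engineer would, in place of code of your own. Each camera call takes 0.05 s, during which the arm holds its last target.

## Working session

There is one attempt and no reset: what is moved stays moved. The work goes in short steps, Python scripts to look and compute and a tool call to move; the robot and the scene stay as the last step left them, time stands still between calls to the robot, and variables do not carry over. Pictures are saved under pics/ and viewed, and the job is handed in when it is done.

Besides the shell and the picture viewer there is one more tool, called after "Request:" in YAML: its name, and indented under it one key for each argument. carry_out: Moves the arm, as the interface text tells. Its arguments: {"type":"object","properties":{"steps":{"type":"array"},"squeeze":{"type":"number"}},"required":["steps"]}

```bash
mkdir -p pics; python3 - <<'E'
from workcell import robot
import cv2
s=robot.state();print(s)
for n in ["scene","side","wrist"]:
    f=robot.grab_frame(n);cv2.imwrite(f"pics/{n}0.png",f["color"][:,:,::-1]);print(n,[f[k] for k in("fx","fy","cx","cy","rvec","tvec")])
E
```

```text
{'time_s': 0.0, 'qpos': array([-1.42701528e+00,  3.42714288e-01,  1.52503736e+00, -1.66015059e-05,
        1.27537625e+00, -1.45990142e-01]), 'qvel': array([-0.00068049, -0.00130218,  0.00097448,  0.00154569,  0.00205823,
        0.00026803]), 'joint_efforts': array([-2.33588280e-04, -4.31241846e+01, -2.44215792e+01,  7.16972211e-02,
        5.60295198e-02, -1.17607719e-04]), 'position': array([ 0.14997171, -0.50269505,  0.22604224]), 'eef_rot': array([-5.37780407e-04,  8.01790760e-01, -5.97604373e-01, -5.47809202e-04]), 'wrist_force': array([ 0.32096645, -0.58204975,  0.11187735]), 'wrist_torque': array([-0.09258369, -0.02307469,  0.03330254]), 'opening': 0.09189821907550323}
scene [378.1704325517387, 378.1704325517387, 324.19803437908405, 198.40477421832142, array([ 2.27120989,  0.73140471, -0.30269083]), array([-0.52852833, -0.0869056 ,  1.46110364])]
side [444.1451308591388, 444.1451308591388, 314.4936439192438, 201.69604858736437, array([ 0.82780795, -2.65022476,  0.98644427]), array([0.51315718, 0.27883466, 1.31014856])]
wrist [283.817481468879, 283.817481468879, 315.1810702671834, 206.1877057879371, array([-2.30650976,  1.72036578,  0.2753668 ]), array([-0.52375848, -0.03817239,  0.3915255 ])]
```

View pics/scene0.png

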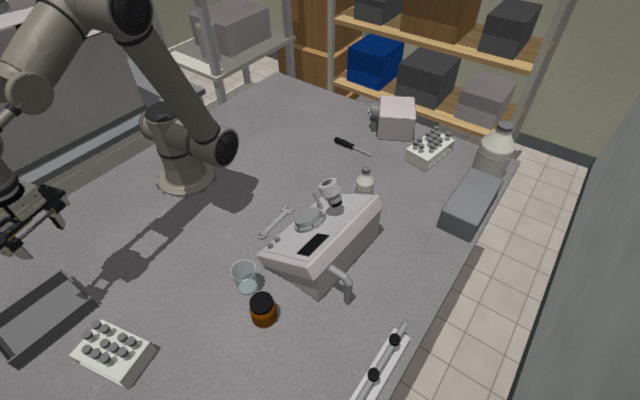

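View pics/side0.png

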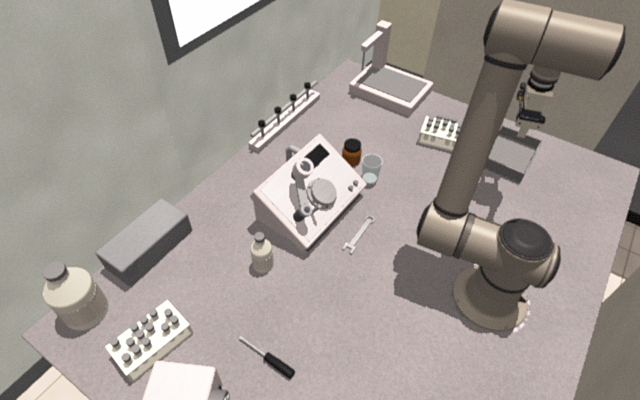

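View pics/wrist0.png

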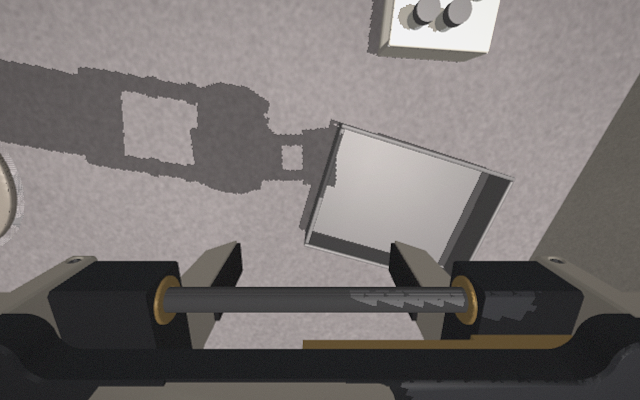

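The scene view shows the inlet at about (320,240) and the side view at about (310,190). In both the arm is swung aside to the high side. I'll zoom in on both.

```bash
python3 - <<'E'
import cv2
a=cv2.imread("pics/scene0.png")[160:310,240:400];cv2.imwrite("pics/sz.png",cv2.resize(a,None,fx=4,fy=4,interpolation=cv2.INTER_CUBIC)[:600])
a=cv2.imread("pics/side0.png")[120:260,240:400];cv2.imwrite("pics/dz.png",cv2.resize(a,None,fx=4,fy=4,interpolation=cv2.INTER_CUBIC))
E
```

```text
(no output)
```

View pics/sz.png

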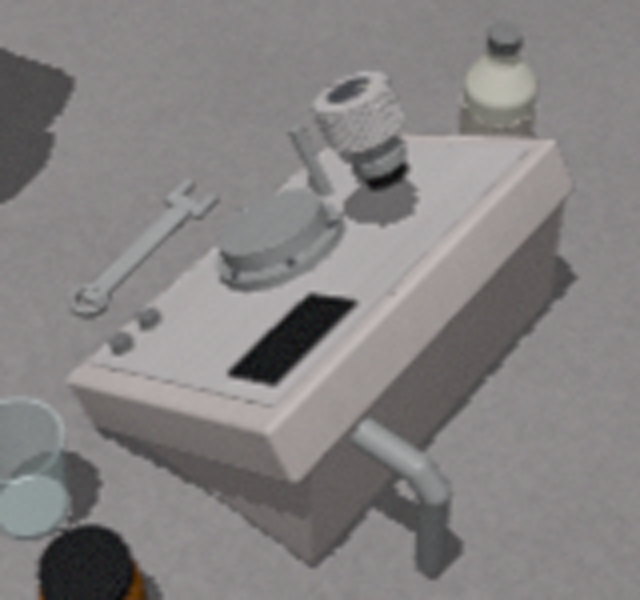

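View pics/dz.png

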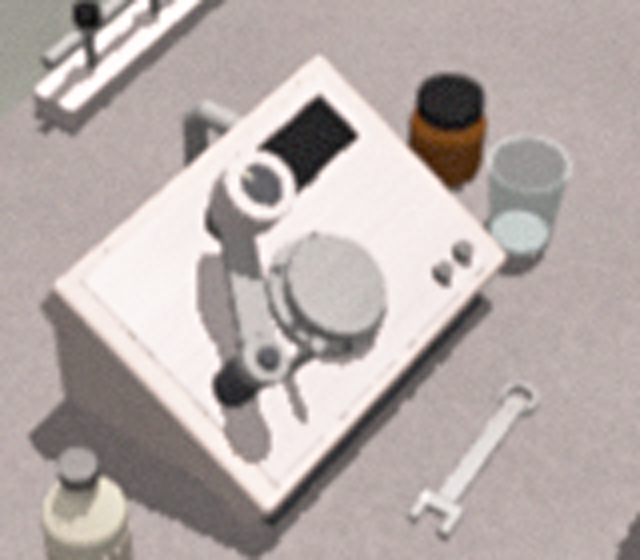

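```bash
cat > h.py <<'E'
import numpy as np,cv2
from workcell import robot
from scipy.spatial.transform import Rotation as R
def cam(f):
    K=np.array([[f["fx"],0,f["cx"]],[0,f["fy"],f["cy"]],[0,0,1]]);return K,R.from_rotvec(f["rvec"]).as_matrix(),np.array(f["tvec"])
def P(f):
    K,r,t=cam(f);return K@np.c_[r,t]
def tri(f1,p1,f2,p2):
    X=cv2.triangulatePoints(P(f1),P(f2),np.array(p1,float).T.copy(),np.array(p2,float).T.copy());return (X[:3]/X[3]).T
def proj(f,X):
    h=P(f)@np.r_[np.array(X,float).reshape(-1,3).T,np.ones((1,np.array(X).reshape(-1,3).shape[0]))];return (h[:2]/h[2]).T
def ray(f,p,z):
    K,r,t=cam(f);o=-r.T@t;d=r.T@np.linalg.solve(K,[p[0],p[1],1]);return o+d*(z-o[2])/d[2]
def rayplane(f,p,q,n):
    K,r,t=cam(f);o=-r.T@t;d=r.T@np.linalg.solve(K,[p[0],p[1],1]);return o+d*((q-o)@n)/(d@n)
def face(u,y,h): # u along slope, y, height above face
    s,c=.5,np.sqrt(.75);return np.array([u*c-h*s,y,.1+u*s+h*c])
E
python3 - <<'E'
from h import *
a=robot.grab_frame("scene");b=robot.grab_frame("side")
X=tri(a,[(257,255),(307.5,268),(378.7,195),(307.8,216.8),(327.3,183.2)],b,[(366.2,185.5),(320.5,134.2),(254.2,191.2),(324,191.7),(306.2,166.2)])
print(X.round(4))
M=np.array([face(-.09,-.17,0),face(.15,-.17,0),face(.15,.17,0),face(0,0,.031)])
A=X[:4]
m,w=M.mean(0),A.mean(0);H=((M-m)[:,:2].T@(A-w)[:,:2]);yaw=np.arctan2(H[0,1]-H[1,0],H[0,0]+H[1,1])
Rz=R.from_euler('z',yaw).as_matrix();t=w-Rz@m;print(np.degrees(yaw),t)
print((M@Rz.T+t-A).round(4))
T=t.copy();T[2]=0
for n,q in dict(P4=face(-.09,.17,0),pivottop=face(0,.12,.079),pin=face(-.02,.045,.066)).items():print(n,proj(a,Rz@q+T),proj(b,Rz@q+T))
print("knob in inlet",Rz.T@(X[4]-T))
E
```

```text
[[ 0.502  -0.1397  0.0449]
 [ 0.7057 -0.1516  0.1661]
 [ 0.7225  0.1823  0.1679]
 [ 0.5723  0.0229  0.1161]
 [ 0.6114  0.0674  0.2442]]
-2.9935882761656005 [ 0.58631287  0.02308464 -0.00922876]
[[-0.0024 -0.003   0.0009]
 [ 0.0014 -0.0018 -0.0003]
 [ 0.0025  0.0038 -0.0021]
 [-0.0015  0.001   0.0016]]
P4 [[325.97786482 191.31934392]] [[306.52521205 247.82446643]]
pivottop [[325.65085    179.66691022]] [[306.66730134 207.9402268 ]]
pin [[307.8665046  196.03445884]] [[324.6453548  199.19372368]]
knob in inlet [0.02271996 0.04559152 0.24418814]
```

```bash
python3 - <<'E'
from h import *
from scipy.optimize import least_squares
a=robot.grab_frame("scene");b=robot.grab_frame("side")
pa=np.array([(257,255),(307.5,268),(378.7,195),(307.8,216.8)]);pb=np.array([(366.2,185.5),(320.5,134.2),(254.2,191.2),(324,191.7),(307.5,248.7),(306.7,209.5)])
M=np.array([face(-.09,-.17,0),face(.15,-.17,0),face(.15,.17,0),face(0,0,.031),face(-.09,.17,0),face(0,.12,.079)])
def fun(p,w=None):
    Q=R.from_euler('z',p[2]).apply(M)+[p[0],p[1],p[3] if len(p)>3 else 0]
    ra=(proj(a,Q[:4])-pa);rb=(proj(b,Q)-pb)
    if w=='a':return ra.ravel()
    if w=='b':return rb.ravel()
    return np.r_[ra.ravel(),rb.ravel()]
for w in (None,'a','b'):
    for x0 in ([.586,.023,-.05],[.586,.023,-.05,0]):
        s=least_squares(fun,x0,args=(w,));print(w,s.x.round(4),s.fun.reshape(-1,2).round(1).tolist())
# ground checks
for f in(a,b):
    K,r,t=cam(f);print("cam",-r.T@t)
E
```

```text
None [ 0.586   0.0234 -0.0436] [[-1.4, -1.4], [-0.3, -1.4], [0.8, -2.5], [-0.7, -2.9], [1.2, -2.4], [-1.0, -2.4], [-1.9, -0.7], [0.1, -1.8], [-0.4, -0.7], [0.3, -1.4]]
None [ 0.5864  0.0227 -0.047  -0.0087] [[-1.2, 0.4], [-0.5, 0.8], [0.6, -0.1], [-0.6, -0.7], [1.0, -0.8], [-0.8, -0.5], [-1.6, 0.9], [0.1, -0.1], [-0.6, 0.7], [0.2, 0.3]]
a [ 0.5911  0.0187 -0.0445] [[-1.3, 0.4], [0.1, 0.9], [1.5, -0.9], [-0.3, -1.2]]
a [ 0.5806  0.0318 -0.0455 -0.0217] [[0.0, 0.0], [0.1, 0.2], [-0.1, 0.3], [-0.1, -0.6]]
b [ 0.5817  0.0277 -0.0502] [[1.8, -0.9], [-0.2, -1.2], [-1.8, 0.5], [0.5, -0.4], [-0.5, 0.9], [0.4, 0.2]]
b [ 0.5953  0.0078 -0.0548 -0.0282] [[0.6, -0.4], [-0.2, 0.5], [-0.3, 0.5], [0.2, -0.1], [-0.6, -0.4], [0.4, -0.1]]
cam [ 1.0656588  -0.57081144  0.97993073]
cam [0.07215237 0.82704334 1.16976992]
```

Request:
carry_out:
  steps:
    - [-1, 0, 0, -0.04, 0, 0, 0]
    - [-1, 0, 0, -0.04, 0, 0, 0]
    - [-1, 0, 0, -0.04, 0, 0, 0]
    - [-1, 0, 0, -0.04, 0, 0, 0]
    - [-1, -0.0238, -0.0314, 0, 0, 0, 0]
    - [-1, -0.0238, -0.0314, 0, 0, 0, 0]
    - [-1, -0.0238, -0.0314, 0, 0, 0, 0]
    - [-1, -0.0238, -0.0314, 0, 0, 0, 0]
    - [-1, -0.0238, -0.0314, 0, 0, 0, 0]
    - [-1, -0.0238, -0.0314, 0, 0, 0, 0]
    - [-1, -0.0238, -0.0314, 0, 0, 0, 0]
    - [-1, -0.0238, -0.0314, 0, 0, 0, 0]

```text
time_s: 1.35
position: [0.337, -0.2471, 0.3869]
eef_rot: [0.0, 0.802, -0.598, 0.0]
wrist_force: [0.6, -0.7, -0.2]
opening: 0.0918
```

Request:
carry_out:
  steps:
    - [-1, -0.0238, -0.0314, 0, 0, 0, 0]
    - [-1, -0.0238, -0.0314, 0, 0, 0, 0]
    - [-1, -0.0238, -0.0314, 0, 0, 0, 0]
    - [-1, -0.0238, -0.0314, 0, 0, 0, 0]
    - [-1, -0.0238, -0.0314, 0, 0, 0, 0]
    - [-1, -0.0238, -0.0314, 0, 0, 0, 0]
    - [-1, -0.0238, -0.0314, 0, 0, 0, 0]
    - [-1, -0.0238, -0.0314, 0, 0, 0, 0]
    - [-1, -0.0238, -0.0314, 0, 0, 0, 0]
    - [-1, -0.0238, -0.0314, 0, 0, 0, 0]

```text
time_s: 2.18
position: [0.57, 0.0709, 0.3867]
eef_rot: [0.0, 0.802, -0.597, 0.0]
wrist_force: [1.1, -0.8, 0.4]
opening: 0.0919
```

Request:
carry_out:
  steps:
    - [-1, 0, 0, 0, 0, 0, -7]
    - [-1, 0, 0, 0, 0, 0, -7]
    - [-1, 0, 0, 0, 0, 0, -7]
    - [-1, 0, 0, 0, 0, 0, -7]
    - [-1, 0, 0, 0, 0, 0, -7]
    - [-1, 0, 0, 0, 0, 0, -7]
    - [-1, 0, 0, 0, 0, 0, -7]
    - [-1, 0, 0, 0, 0, 0, -7]
    - [-1, 0, 0, 0, 0, 0, -7]
    - [-1, 0, 0, 0, 0, 0, -7]

```text
time_s: 3.02
position: [0.5692, 0.0689, 0.3866]
eef_rot: [0.0, 1.0, -0.027, -0.0]
wrist_force: [0.0, -0.2, -0.1]
opening: 0.092
```

Request:
carry_out:
  steps:
    - [-1, 0, 0, 0, 0, 6, 0]
    - [-1, 0, 0, 0, 0, 6, 0]
    - [-1, 0, 0, 0, 0, 6, 0]
    - [-1, 0, 0, 0, 0, 6, 0]
    - [-1, 0, 0, 0, 0, 6, 0]
    - [-1, 0, 0, 0, 0, 0, 0]
    - [-1, 0, 0, 0, 0, 0, 0]

```text
time_s: 3.6
position: [0.568, 0.0691, 0.3868]
eef_rot: [0.008, 0.966, -0.028, 0.257]
wrist_force: [0.8, -0.2, 0.6]
opening: 0.0919
```

```bash
python3 - <<'E'
from h import *
s=robot.state();print(s["position"],s["qpos"],s["eef_rot"])
w,x,y,z=s["eef_rot"];r=R.from_quat([x,y,z,w]).as_matrix();print(r.round(3))
f=robot.grab_frame("wrist");cv2.imwrite("pics/w1.png",f["color"][:,:,::-1])
K,rr,t=cam(f);print("cam in tool",r.T@(-rr.T@t-s["position"]),(rr@r).round(3))
for n in("scene","side"):
  g=robot.grab_frame(n);cv2.imwrite(f"pics/{n}1.png",g["color"][:,:,::-1]);
E
```

```text
[0.56801633 0.06908377 0.38678253] [ 0.00502217  0.06640964  1.55406065 -0.03796721  1.00154375  0.07597197] [ 0.00766787  0.96586708 -0.02849372  0.2573521 ]
[[ 0.866 -0.059  0.497]
 [-0.051 -0.998 -0.029]
 [ 0.498  0.    -0.867]]
cam in tool [-0.00047187 -0.08464081 -0.15711011] [[ 1.     0.001  0.001]
 [-0.001  0.951 -0.31 ]
 [-0.001  0.31   0.951]]
```

View pics/w1.png

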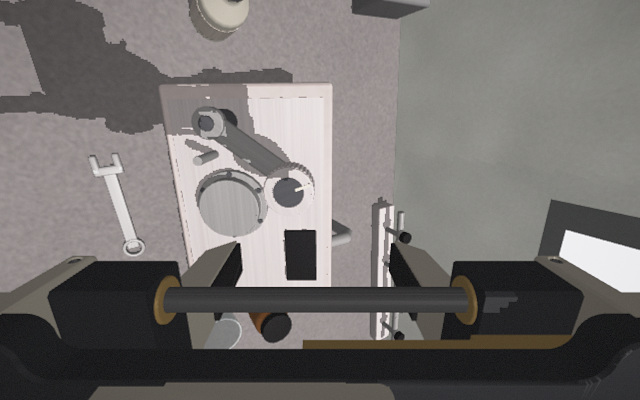

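```bash
python3 - <<'E'
import cv2
a=cv2.imread("pics/w1.png")[75:275,155:355];cv2.imwrite("pics/wz.png",cv2.resize(a,None,fx=3,fy=3,interpolation=cv2.INTER_CUBIC))
E
```

```text
(no output)
```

View pics/wz.png

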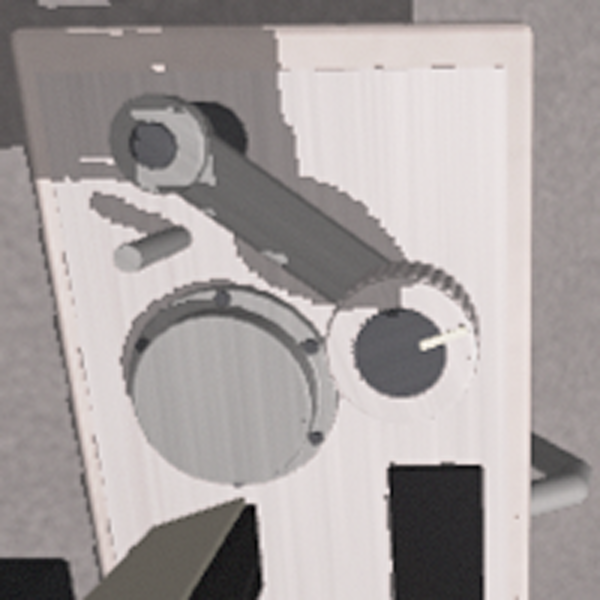

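```bash
cat > fit.py <<'E'
from h import *
from scipy.optimize import least_squares
w=robot.grab_frame("wrist")
z=lambda p:(np.array(p,float)+.5)/3-.5+[155,75]
names=["flange","pin","pivot","cLow+","cHigh+"]
pw=z([(223,400),(129,256),(152,146),(13,30),(531,28)])
M=np.array([face(0,0,.031),face(-.02,.045,.066),face(0,.12,.079),face(-.09,.17,0),face(.15,.17,0)])
def run(idx,x0):
    fun=lambda p:(proj(w,R.from_euler('z',p[2]).apply(M[idx])+[p[0],p[1],p[3] if len(p)>3 else 0])-pw[idx]).ravel()
    s=least_squares(fun,x0);print([names[i] for i in idx],s.x.round(4),s.fun.reshape(-1,2).round(1).tolist());return s.x
for idx in([0,2,3,4],[0,1,2,3,4],[0,2],[0,3,4]):
    p=run(idx,[.586,.023,-.05])
    Rz=R.from_euler('z',p[2]).as_matrix();n=Rz@[-.5,0,np.sqrt(.75)]
    T=np.array([p[0],p[1],0])
    for h in(.110,.117):
        q=T+Rz@face(0,0,h);k=Rz.T@(rayplane(w,z((402,351)),q,n)-T)
        u=k[0]*.866+(k[2]-.1)*.5;print("  knob u,y",u.round(4),k[1].round(4),"r",np.hypot(u,.12-k[1]).round(4),"ang",np.arctan2(u,.12-k[1]).round(4))
run([0,1,2,3,4],[.586,.023,-.05,0])
E
python3 fit.py
```

```text
['flange', 'pivot', 'cLow+', 'cHigh+'] [ 0.5894  0.0213 -0.0589] [[-0.4, 1.6], [1.0, 0.6], [-2.1, -1.0], [2.2, -0.7]]
  knob u,y 0.0949 0.048 r 0.1191 ang 0.9212
  knob u,y 0.0955 0.0498 r 0.1185 ang 0.9374
['flange', 'pin', 'pivot', 'cLow+', 'cHigh+'] [ 0.5868  0.0275 -0.0915] [[-3.0, -2.3], [1.8, 19.3], [1.1, -6.0], [-1.1, -7.7], [3.8, -1.9]]
  knob u,y 0.0963 0.0431 r 0.1232 ang 0.8974
  knob u,y 0.097 0.0449 r 0.1226 ang 0.912
['flange', 'pivot'] [ 0.5905  0.0231 -0.0416] [[0.2, 0.5], [-0.1, -0.4]]
  knob u,y 0.0947 0.0457 r 0.1204 ang 0.9054
  knob u,y 0.0954 0.0476 r 0.1197 ang 0.9219
['flange', 'cLow+', 'cHigh+'] [ 0.5901  0.0209 -0.0576] [[0.1, 1.8], [-1.7, -0.7], [2.5, -0.5]]
  knob u,y 0.0943 0.0482 r 0.1185 ang 0.9198
  knob u,y 0.095 0.0501 r 0.1179 ang 0.9361
['flange', 'pin', 'pivot', 'cLow+', 'cHigh+'] [ 0.5922  0.0262 -0.0871 -0.0263] [[-3.4, -6.9], [2.9, 16.0], [1.5, -5.3], [2.0, -4.6], [-3.7, 0.2]]
```

```bash
sed -i 's/face(-.02,.045,.066)/face(-.02,.075,.066)/' fit.py; python3 fit.py; python3 - <<'E'
from h import *
# direct: knob axis line from wrist ray at h=.117 and scene/side rays
E
```

```text
['flange', 'pivot', 'cLow+', 'cHigh+'] [ 0.5894  0.0213 -0.0589] [[-0.4, 1.7], [1.0, 0.6], [-2.2, -1.1], [2.3, -0.7]]
  knob u,y 0.0948 0.048 r 0.119 ang 0.9215
  knob u,y 0.0955 0.0499 r 0.1184 ang 0.9377
['flange', 'pin', 'pivot', 'cLow+', 'cHigh+'] [ 0.589   0.0217 -0.0614] [[-0.7, 1.5], [0.5, 1.1], [0.9, 0.2], [-2.2, -1.5], [2.3, -0.7]]
  knob u,y 0.0951 0.0478 r 0.1194 ang 0.9212
  knob u,y 0.0957 0.0497 r 0.1188 ang 0.9373
['flange', 'pivot'] [ 0.5905  0.0231 -0.0416] [[0.2, 0.6], [-0.1, -0.4]]
  knob u,y 0.0946 0.0457 r 0.1203 ang 0.9054
  knob u,y 0.0953 0.0477 r 0.1197 ang 0.9219
['flange', 'cLow+', 'cHigh+'] [ 0.59    0.0209 -0.0577] [[0.1, 1.9], [-1.7, -0.7], [2.6, -0.5]]
  knob u,y 0.0942 0.0483 r 0.1184 ang 0.9201
  knob u,y 0.0949 0.0502 r 0.1178 ang 0.9365
['flange', 'pin', 'pivot', 'cLow+', 'cHigh+'] [ 0.5909  0.0212 -0.06   -0.0091] [[-0.9, -0.2], [0.9, 0.3], [1.0, 0.3], [-1.1, -0.5], [-0.3, 0.0]]
```

```bash
cat >> fit.py <<'E'
print('---')
run([0,1,2],[.586,.023,-.05,0]);
a=robot.grab_frame("scene");b=robot.grab_frame("side")
# spanner ring centre, fork root
print(tri(a,[(262.2,234.4)],b,[(369.9,218.1)]))
print([ray(f,q,0.003).round(4).tolist() for f,q in((a,(262.2,234.4)),(b,(369.9,218.1)),(w,(134,246)))])
print(tri(a,[(262.2,234.4)],w,[(134,246)]),tri(b,[(369.9,218.1)],w,[(134,246)]))
# knob top
kw=z([(402,351)])
print("knobtop",tri(a,[(326.9,182.8)],w,kw),tri(b,[(305.9,165.9)],w,kw),tri(a,[(326.9,182.8)],b,[(305.9,165.9)]))
fw=z([(223,400)])
print("flange",tri(a,[(307.4,216.4)],w,fw),tri(b,[(323.6,191.3)],w,fw))
E
python3 fit.py | sed -n '/---/,$p'
```

```text
---
['flange', 'pin', 'pivot'] [ 0.5907  0.0227 -0.0438 -0.0049] [[-0.2, -0.1], [0.3, 0.4], [-0.1, -0.3]]
[[ 0.43318129 -0.05071145  0.00516682]]
[[0.4333, -0.0488, 0.003], [0.433, -0.0532, 0.003], [0.4371, -0.0471, 0.003]]
[[ 0.43536904 -0.04859615  0.00357732]] [[ 0.4344722  -0.05218732  0.00158362]]
knobtop [[0.61465052 0.06771058 0.24760867]] [[0.6118016  0.06839684 0.24721211]] [[0.61131596 0.06757435 0.24558706]]
flange [[0.57447659 0.02150361 0.12050905]] [[0.57634408 0.01881901 0.11173115]]
```

Request:
carry_out:
  steps:
    - [-1, -0.031, -0.002, 0, 0, 0, 0]
    - [-1, 0, 0, 0.03, 0, 0, 0]
    - [-1, 0, 0, 0.03, 0, 0, 0]
    - [-1, 0, 0, 0.03, 0, 0, 0]
    - [-1, 0, 0, 0, 0, 0, 0]
    - [-1, 0, 0, 0, 0, 0, 0]

```text
time_s: 4.5
position: [0.5874, 0.0697, 0.2917]
eef_rot: [0.008, 0.966, -0.029, 0.257]
wrist_force: [0.6, -0.3, 0.2]
opening: 0.092
```

```bash
cat > look.py <<'E'
from h import *
import sys
t=sys.argv[1]
s=robot.state();print(s["time_s"],s["position"].round(4),s["qpos"].round(3),s["wrist_force"].round(1),s["opening"])
f=robot.grab_frame("wrist");cv2.imwrite(f"pics/w{t}.png",f["color"][:,:,::-1])
g=[cv2.resize(robot.grab_frame("scene")["color"][150:300,230:400],None,fx=2.3,fy=2.3,interpolation=cv2.INTER_CUBIC),cv2.resize(robot.grab_frame("side")["color"][110:260,230:400],None,fx=2.3,fy=2.3,interpolation=cv2.INTER_CUBIC)]
cv2.imwrite(f"pics/ss{t}.png",np.hstack(g)[:,:,::-1])
w,x,y,z=s["eef_rot"];r=R.from_quat([x,y,z,w]).as_matrix()
k=np.array([.613,.068,.247]);print("knob top in tool (TCP frame)",(r.T@(k-s["position"])).round(4))
print(r.round(3).tolist())
E
python3 look.py 2
```

```text
4.5 [0.5874 0.0697 0.2917] [ 0.007  0.16   1.706 -0.048  0.757  0.092] [ 0.6 -0.3  0.2] 0.09197675515949873
knob top in tool (TCP frame) [0.0001 0.0002 0.0516]
[[0.866, -0.06, 0.496], [-0.052, -0.998, -0.03], [0.497, 0.0, -0.868]]
```

View pics/w2.png

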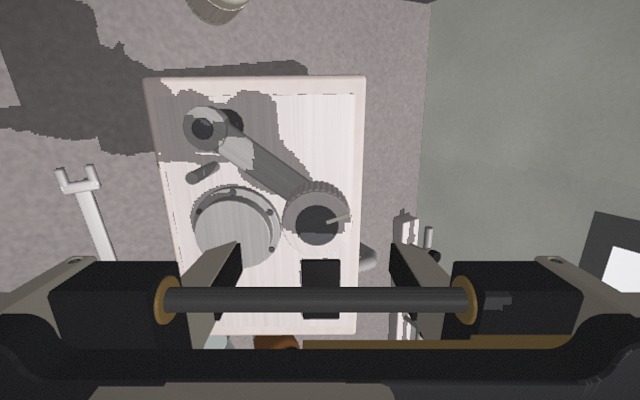

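View pics/ss2.png

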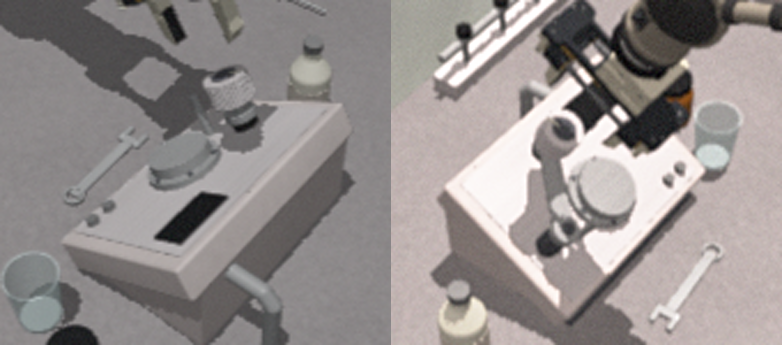

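The wrist view has the knob's top at (317,223), centred between the jaws (column 315). Next I go down in two stages.

Request:
carry_out:
  steps:
    - [-1, 0, 0, 0.02, 0, 0, 0]
    - [-1, 0, 0, 0.02, 0, 0, 0]
    - [-1, 0, 0, 0, 0, 0, 0]
    - [-1, 0, 0, 0, 0, 0, 0]

```text
time_s: 4.98
position: [0.6073, 0.0687, 0.2594]
eef_rot: [0.008, 0.965, -0.029, 0.259]
wrist_force: [-0.7, -0.7, -0.1]
opening: 0.0919
```

```bash
python3 look.py 3
```

```text
4.9833 [0.6073 0.0687 0.2594] [ 0.004  0.224  1.72  -0.051  0.675  0.094] [-0.7 -0.7 -0.1] 0.09188248148247825
knob top in tool (TCP frame) [-0.0012  0.0004  0.0136]
[[0.864, -0.059, 0.499], [-0.051, -0.998, -0.03], [0.5, 0.0, -0.866]]
```

View pics/w3.png

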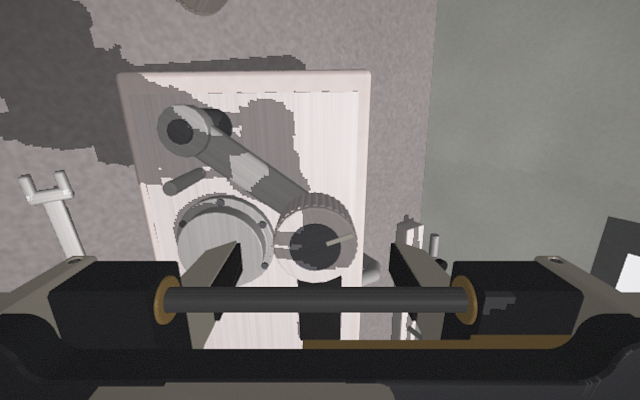

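View pics/ss3.png

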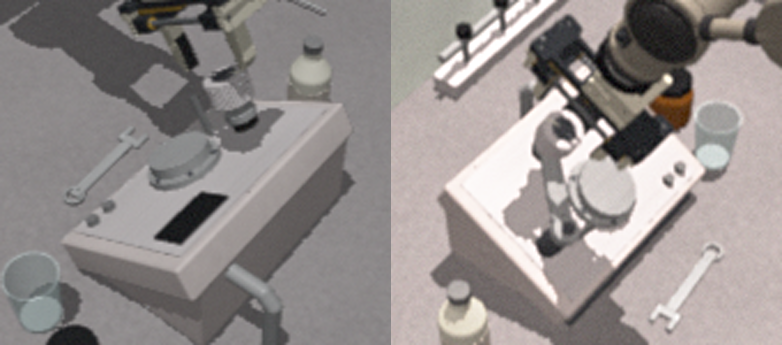

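Request:
carry_out:
  steps:
    - [-1, -0.001, 0, 0.015, 0, 0, 0]
    - [-1, 0, 0, 0.015, 0, 0, 0]
    - [-1, 0, 0, 0.015, 0, 0, 0]
    - [-1, 0, 0, 0, 0, 0, 0]
    - [-1, 0, 0, 0, 0, 0, 0]

```text
time_s: 5.55
position: [0.6289, 0.0674, 0.2197]
eef_rot: [0.008, 0.966, -0.029, 0.259]
wrist_force: [-0.3, 0.1, 0.3]
opening: 0.092
```

```bash
python3 look.py 4
```

```text
5.55 [0.6289 0.0674 0.2197] [ 1.00e-03  3.03e-01  1.73e+00 -5.50e-02  5.87e-01  9.80e-02] [-0.3  0.1  0.3] 0.09197805283575915
knob top in tool (TCP frame) [-0.0001  0.0004 -0.0316]
[[0.865, -0.059, 0.499], [-0.051, -0.998, -0.03], [0.5, 0.0, -0.866]]
```

View pics/w4.png

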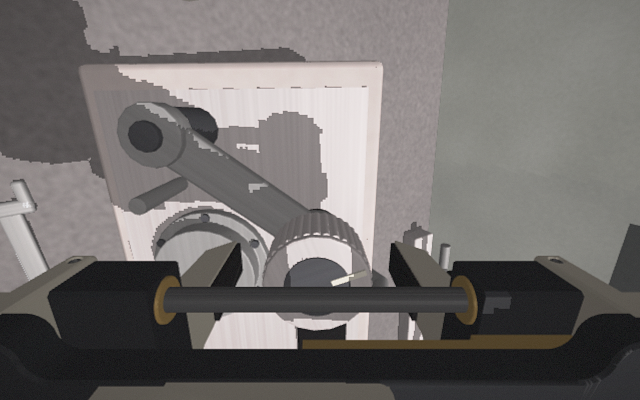

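View pics/ss4.png

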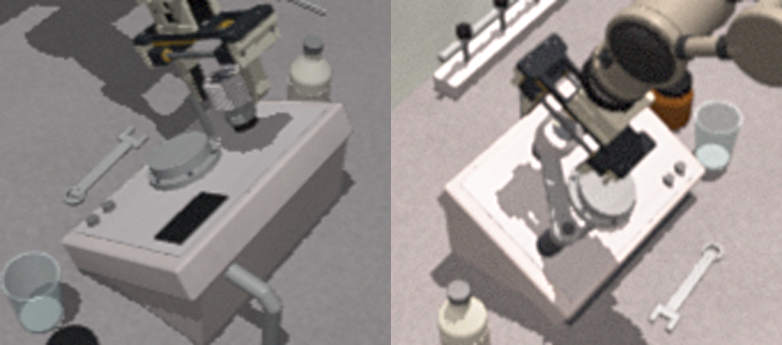

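The knob at (318,280) sits centred between the pads at columns 242 and 390. I'm closing the jaws gently.

Request:
carry_out:
  steps:
    - [1, 0, 0, 0, 0, 0, 0]
    - [1, 0, 0, 0, 0, 0, 0]
    - [1, 0, 0, 0, 0, 0, 0]
    - [1, 0, 0, 0, 0, 0, 0]
    - [1, 0, 0, 0, 0, 0, 0]
    - [1, 0, 0, 0, 0, 0, 0]
  squeeze: 20

```text
time_s: 6.2
position: [0.6291, 0.0674, 0.2192]
eef_rot: [0.008, 0.965, -0.029, 0.259]
wrist_force: [1.7, -0.2, 3.0]
opening: 0.0562
```

```bash
python3 - <<'E'
from h import *
s=robot.state();print(s["position"].round(4),s["wrist_force"].round(1),s["wrist_torque"].round(2),s["opening"],s["qpos"].round(3))
w,x,y,z=s["eef_rot"];r=R.from_quat([x,y,z,w]).as_matrix()
Rz=R.from_euler('z',-.052).as_matrix()
piv=np.array([.5895,.022,-.002])+Rz@face(0,.12,.1)
v=r.T@(piv-s["position"]);print("pivot in tool",v.round(4),np.hypot(v[0],v[1]))
E
```

```text
[0.6291 0.0674 0.2192] [ 1.7 -0.2  3. ] [-0.04 -0.42 -0.01] 0.05623829464661178 [ 1.00e-03  3.04e-01  1.73e+00 -5.50e-02  5.85e-01  9.80e-02]
pivot in tool [-0.0933 -0.072  -0.0139] 0.11782912493313268
```

Request:
carry_out:
  steps:
    - [1, -0.0034, 0.004, 0, 0, 0, 2.5]
    - [1, -0.0068, 0.008, 0, 0, 0, 5]
    - [1, -0.0068, 0.008, 0, 0, 0, 5]
    - [1, -0.0068, 0.008, 0, 0, 0, 5]
    - [1, 0, 0, 0, 0, 0, 0]

```text
time_s: 6.62
position: [0.6039, 0.0426, 0.2055]
eef_rot: [-0.032, 0.95, -0.177, 0.257]
wrist_force: [-1.3, -3.7, 0.0]
opening: 0.0559
```

```bash
python3 look.py 5
```

```text
6.6167 [0.6039 0.0426 0.2055] [-0.054  0.272  1.821 -0.007  0.526  0.32 ] [-1.3 -3.7  0. ] 0.05589867399405697
knob top in tool (TCP frame) [ 0.0181 -0.0329 -0.0322]
[[0.805, -0.32, 0.499], [-0.352, -0.935, -0.031], [0.477, -0.151, -0.866]]
```

View pics/w5.png

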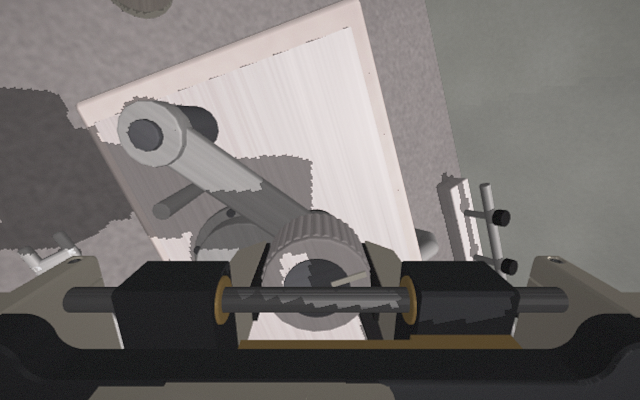

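The arm follows at about 4 N, and its pivot stays fixed in the tool view at (146,133). I'll keep swinging.

Request:
carry_out:
  steps:
    - [1, -0.0068, 0.008, 0, 0, 0, 5]
    - [1, -0.0068, 0.008, 0, 0, 0, 5]
    - [1, -0.0068, 0.008, 0, 0, 0, 5]
    - [1, -0.0068, 0.008, 0, 0, 0, 5]
    - [1, -0.0068, 0.008, 0, 0, 0, 5]
    - [1, -0.0034, 0.004, 0, 0, 0, 2.5]
    - [1, 0, 0, 0, 0, 0, 0]

```text
time_s: 7.35
position: [0.5572, 0.0254, 0.179]
eef_rot: [-0.091, 0.881, -0.396, 0.242]
wrist_force: [0.1, -7.9, -1.2]
opening: 0.0557
```

```bash
python3 look.py 6
```

```text
7.35 [0.5572 0.0254 0.179 ] [-0.104  0.226  1.976  0.052  0.416  0.699] [ 0.1 -7.9 -1.2] 0.05574595372416285
knob top in tool (TCP frame) [ 0.0243 -0.089  -0.0323]
[[0.569, -0.653, 0.499], [-0.742, -0.67, -0.031], [0.355, -0.353, -0.866]]
```

View pics/w6.png

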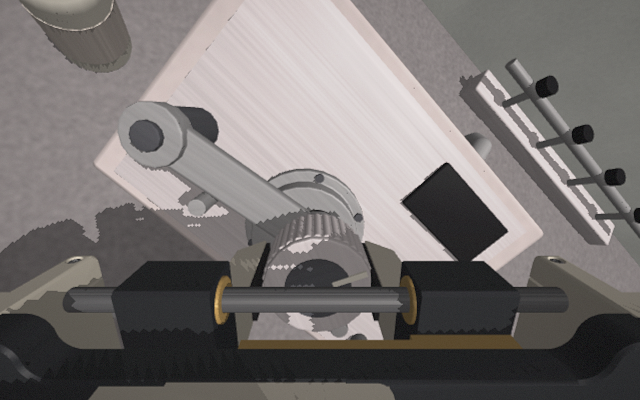

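Request:
carry_out:
  steps:
    - [1, -0.0026, 0.0046, 0, 0, 0, 2.5]
    - [1, -0.0026, 0.0046, 0, 0, 0, 2.5]
    - [1, 0, 0, 0, 0, 0, 0]

```text
time_s: 7.75
position: [0.5478, 0.0244, 0.1736]
eef_rot: [-0.102, 0.863, -0.434, 0.237]
wrist_force: [-0.8, -2.2, -1.2]
opening: 0.0556
```

```bash
python3 look.py 7
```

```text
7.75 [0.5478 0.0244 0.1736] [-0.11   0.219  2.005  0.067  0.396  0.766] [-0.8 -2.2 -1.2] 0.055618514521010354
knob top in tool (TCP frame) [ 0.0221 -0.1    -0.0324]
[[0.511, -0.7, 0.498], [-0.797, -0.603, -0.029], [0.321, -0.382, -0.866]]
```

View pics/w7.png

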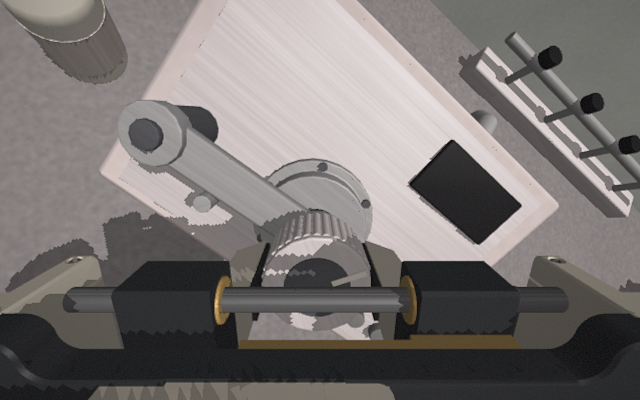

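Request:
carry_out:
  steps:
    - [1, -0.0013, 0.0016, 0, 0, 0, 1]
    - [1, 0, 0, 0, 0, 0, 0]

```text
time_s: 8.07
position: [0.5465, 0.0244, 0.1729]
eef_rot: [-0.105, 0.859, -0.441, 0.237]
wrist_force: [1.7, -0.5, -2.5]
opening: 0.0558
```

Request:
carry_out:
  steps:
    - [1, -0.0013, 0.0016, 0, 0, 0, 1]
    - [1, 0, 0, 0, 0, 0, 0]

```text
time_s: 8.23
position: [0.5445, 0.0244, 0.1718]
eef_rot: [-0.107, 0.855, -0.449, 0.236]
wrist_force: [1.6, -0.3, -2.2]
opening: 0.0556
```

Request:
carry_out:
  steps:
    - [1, -0.0013, 0.0016, 0, 0, 0, 1]
    - [1, 0, 0, 0, 0, 0, 0]

```text
time_s: 8.4
position: [0.5431, 0.0245, 0.1711]
eef_rot: [-0.109, 0.851, -0.457, 0.236]
wrist_force: [3.6, -1.6, -3.6]
opening: 0.0555
```

Request:
carry_out:
  steps:
    - [1, -0.0013, 0.0016, 0, 0, 0, 1]
    - [1, 0, 0, 0, 0, 0, 0]

```text
time_s: 8.57
position: [0.5427, 0.0244, 0.171]
eef_rot: [-0.112, 0.846, -0.464, 0.236]
wrist_force: [9.6, -1.3, -4.9]
opening: 0.0556
```

Request:
carry_out:
  steps:
    - [1, -0.0013, 0.0016, 0, 0, 0, 1]
    - [1, 0, 0, 0, 0, 0, 0]

```text
time_s: 8.73
position: [0.5422, 0.0244, 0.1708]
eef_rot: [-0.114, 0.842, -0.471, 0.236]
wrist_force: [14.0, -0.7, -6.7]
opening: 0.0557
```

```bash
python3 look.py 8;python3 - <<'E'
import cv2
a=cv2.imread("pics/w8.png")[90:290,100:400];cv2.imwrite("pics/wz8.png",cv2.resize(a,None,fx=2.6,fy=2.6,interpolation=cv2.INTER_CUBIC))
E
```

```text
8.7333 [0.5422 0.0244 0.1708] [-0.112  0.213  2.029  0.072  0.369  0.849] [14.  -0.7 -6.7] 0.05567841170302999
knob top in tool (TCP frame) [ 0.0166 -0.1071 -0.0313]
[[0.444, -0.74, 0.506], [-0.848, -0.53, -0.031], [0.291, -0.415, -0.862]]
```

View pics/wz8.png

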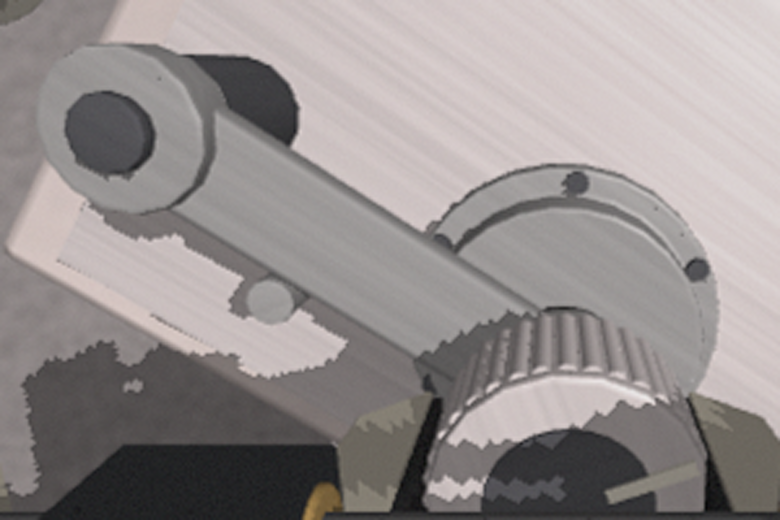

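View pics/ss8.png

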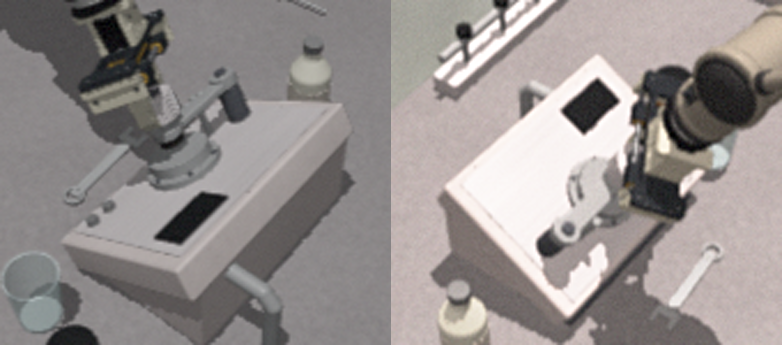

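The arm is against its pin: it stalled at 14 N, and the pin touches the bar's edge at (205,205). I'll ease the push and then turn the knob.

Request:
carry_out:
  steps:
    - [1, 0.0013, -0.0016, 0, 0, 0, 0]
    - [1, 0, 0, 0.00015, 0, 0, 7]
    - [1, 0, 0, 0.00016, 0, 0, 7]
    - [1, 0, 0, 0.00016, 0, 0, 7]
    - [1, 0, 0, 0.00015, 0, 0, 7]
    - [1, 0, 0, 0, 0, 0, 0]

```text
time_s: 9.38
position: [0.5429, 0.0249, 0.1704]
eef_rot: [-0.168, 0.701, -0.663, 0.2]
wrist_force: [8.6, 2.9, -3.8]
opening: 0.0555
```

```bash
python3 look.py 9;python3 - <<'E'
import cv2
from workcell import robot
print(robot.state()["wrist_torque"])
a=cv2.imread("pics/w9.png")[90:330,100:400];cv2.imwrite("pics/wz9.png",cv2.resize(a,None,fx=2.4,fy=2.4,interpolation=cv2.INTER_CUBIC))
E
```

```text
9.3833 [0.5429 0.0249 0.1704] [-0.111  0.216  2.025  0.072  0.375  1.344] [ 8.6  2.9 -3.8] 0.05549566449403772
knob top in tool (TCP frame) [-0.0358 -0.1016 -0.0323]
[[0.04, -0.864, 0.503], [-0.998, -0.064, -0.029], [0.057, -0.5, -0.864]]
[ 0.83378865 -0.60841082  0.3866942 ]
```

View pics/wz9.png

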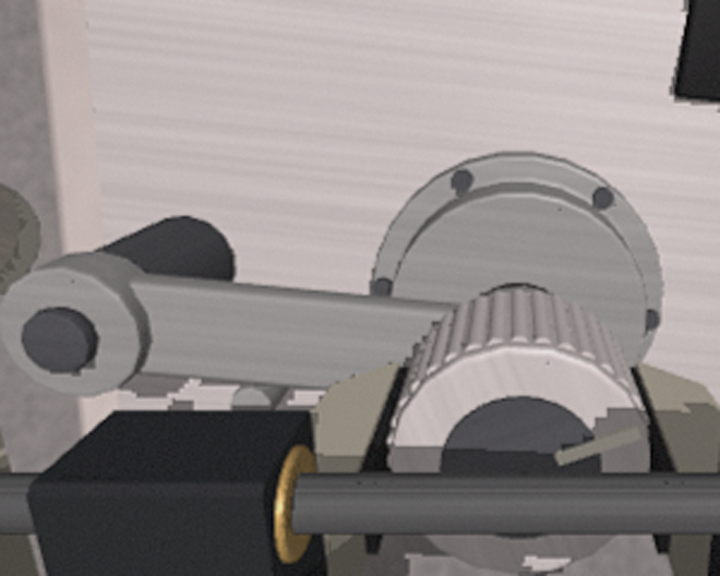

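The marker has kept its place between the jaws, so the knob turns with the gripper. The arm is still on its pin.

Request:
carry_out:
  steps:
    - [1, 0, 0, 0.00016, 0, 0, 7]
    - [1, 0, 0, 0.00015, 0, 0, 7]
    - [1, 0, 0, 0.00016, 0, 0, 7]
    - [1, 0, 0, 0.00016, 0, 0, 7]
    - [1, 0, 0, 0.00015, 0, 0, 7]
    - [1, 0, 0, 0.00016, 0, 0, 7]
    - [1, 0, 0, 0.00015, 0, 0, 7]
    - [1, 0, 0, 0.00016, 0, 0, 7]
    - [1, 0, 0, 0.00016, 0, 0, 7]
    - [1, 0, 0, 0.00015, 0, 0, 7]
    - [1, 0, 0, 0.00016, 0, 0, 7]
    - [1, 0, 0, 0, 0, 0, 0]

```text
time_s: 10.53
position: [0.5445, 0.0251, 0.1696]
eef_rot: [0.257, -0.136, 0.955, -0.052]
wrist_force: [10.2, 4.2, -2.6]
opening: 0.0559
```

Request:
carry_out:
  steps:
    - [-1, 0, 0, 0, 0, 0, 0]
    - [-1, 0, 0, 0, 0, 0, 0]
    - [-1, 0, 0, 0, 0, 0, 0]
    - [-1, 0, 0, 0, 0, 0, 0]
    - [-1, 0, 0, 0, 0, 0, 0]
    - [-1, 0, 0, 0, 0, 0, 0]

```text
time_s: 11.03
position: [0.5419, 0.0245, 0.1677]
eef_rot: [0.253, -0.139, 0.956, -0.052]
wrist_force: [0.1, 0.6, 0.3]
opening: 0.0899
```

```bash
python3 look.py 10
```

```text
11.0333 [0.5419 0.0245 0.1677] [-0.112  0.219  2.028  0.071  0.373  2.681] [0.1 0.6 0.3] 0.08989305206466623
knob top in tool (TCP frame) [-0.1092  0.0109 -0.0345]
[[-0.833, -0.24, 0.499], [-0.293, 0.956, -0.03], [-0.47, -0.171, -0.866]]
```

View pics/w10.png

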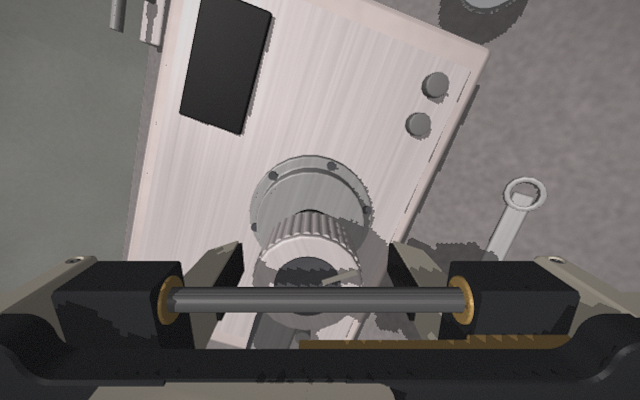

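Request:
carry_out:
  steps:
    - [-1, -0.003, 0, 0, 0, 0, 0]
    - [-1, 0, 0, 0, 0, 0, -7]
    - [-1, 0, 0, 0, 0, 0, -7]
    - [-1, 0, 0, 0, 0, 0, -7]
    - [-1, 0, 0, 0, 0, 0, -7]
    - [-1, 0, 0, 0, 0, 0, -7]
    - [-1, 0, 0, 0, 0, 0, -7]
    - [-1, 0, 0, 0, 0, 0, -7]
    - [-1, 0, 0, 0, 0, 0, -7]
    - [-1, 0, 0, 0, 0, 0, -7]
    - [-1, 0, 0, 0, 0, 0, -7]
    - [-1, 0, 0, 0, 0, 0, -7]

```text
time_s: 12.18
position: [0.5448, 0.0254, 0.1693]
eef_rot: [-0.165, 0.706, -0.659, 0.199]
wrist_force: [-0.2, -0.1, 0.7]
opening: 0.092
```

Request:
carry_out:
  steps:
    - [-1, 0, 0, 0, 0, 0, -7]
    - [-1, 0, 0, 0, 0, 0, -7]
    - [-1, 0, 0, 0, 0, 0, -7]
    - [-1, 0, 0, 0, 0, 0, -7]
    - [-1, 0, 0, 0, 0, 0, -7]
    - [-1, 0, 0, 0, 0, 0, -7]
    - [-1, 0, 0, 0, 0, 0, -7]
    - [-1, 0, 0, 0, 0, 0, -7]
    - [-1, 0, 0, 0, 0, 0, -7]
    - [-1, 0, 0, 0, 0, 0, -7]
    - [-1, 0, 0, 0, 0, 0, -7]
    - [-1, 0, 0, 0, 0, 0, -7]

```text
time_s: 13.18
position: [0.5448, 0.0254, 0.1693]
eef_rot: [0.011, 0.966, -0.017, 0.259]
wrist_force: [-0.5, -0.3, 0.2]
opening: 0.0919
```

Request:
carry_out:
  steps:
    - [-1, 0, 0, 0, 0, 0, -7]
    - [-1, 0, 0, 0, 0, 0, -7]
    - [-1, 0, 0, 0, 0, 0, -7]
    - [-1, 0, 0, 0, 0, 0, -7]
    - [-1, 0, 0, 0, 0, 0, -7]
    - [-1, 0, 0, 0, 0, 0, -7]
    - [-1, 0, 0, 0, 0, 0, -7]
    - [-1, 0, 0, 0, 0, 0, -7]
    - [-1, 0, 0, 0, 0, 0, -7]
    - [-1, 0, 0, 0, 0, 0, -7]
    - [-1, 0, 0, 0, 0, 0, -7]
    - [-1, 0, 0, 0, 0, 0, -7]

```text
time_s: 14.18
position: [0.5448, 0.0254, 0.1693]
eef_rot: [0.181, 0.729, 0.633, 0.185]
wrist_force: [0.4, 0.4, 0.0]
opening: 0.092
```

Request:
carry_out:
  steps:
    - [-1, 0, 0, 0, 0, 0, -7]
    - [-1, 0, 0, 0, 0, 0, -7]
    - [-1, 0, 0, 0, 0, 0, -7]
    - [-1, 0, 0, 0, 0, 0, -7]
    - [-1, 0, 0, 0, 0, 0, -7]
    - [-1, 0, 0, 0, 0, 0, -7]
    - [-1, 0, 0, 0, 0, 0, -7]
    - [-1, 0, 0, 0, 0, 0, -7]
    - [-1, 0, 0, 0, 0, 0, -7]
    - [-1, 0, 0, 0, 0, 0, -7]
    - [-1, 0, 0, 0, 0, 0, 0]
    - [-1, 0, 0, 0, 0, 0, 0]

```text
time_s: 15.18
position: [0.5448, 0.0254, 0.1693]
eef_rot: [0.254, 0.239, 0.936, 0.049]
wrist_force: [0.0, 0.6, -1.3]
opening: 0.0919
```

```bash
python3 look.py 11
```

```text
15.1833 [0.5448 0.0254 0.1693] [-0.108  0.221  2.019  0.066  0.379 -2.806] [ 0.   0.6 -1.3] 0.09188542070633854
knob top in tool (TCP frame) [-0.0667  0.0828 -0.0345]
[[-0.757, 0.422, 0.499], [0.472, 0.881, -0.03], [-0.453, 0.213, -0.866]]
```

View pics/w11.png

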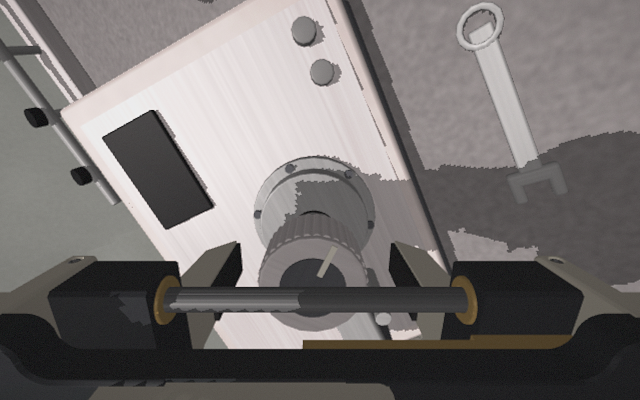

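View pics/ss11.png

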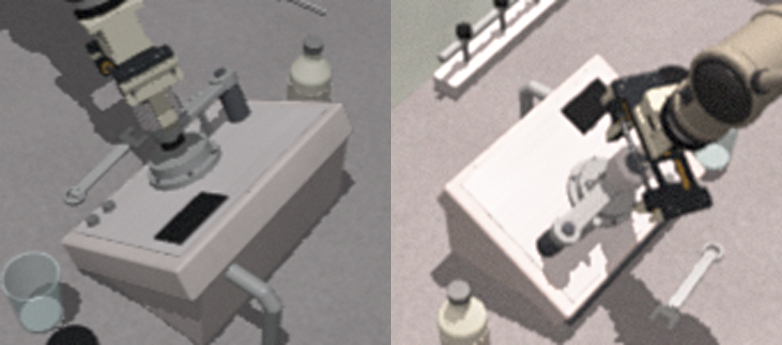

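Seen by the wrist camera, the knob at (314,280) is centred again. Grip and turn.

Request:
carry_out:
  steps:
    - [1, 0, 0, 0, 0, 0, 0]
    - [1, 0, 0, 0, 0, 0, 0]
    - [1, 0, 0, 0, 0, 0, 0]
    - [1, 0, 0, 0, 0, 0, 0]
    - [1, 0, 0, 0, 0, 0, 0]
    - [1, 0, 0, 0.00016, 0, 0, 7]
    - [1, 0, 0, 0.00015, 0, 0, 7]
    - [1, 0, 0, 0.00016, 0, 0, 7]
    - [1, 0, 0, 0.00016, 0, 0, 7]
    - [1, 0, 0, 0.00015, 0, 0, 7]
    - [1, 0, 0, 0.00016, 0, 0, 7]
    - [1, 0, 0, 0.00015, 0, 0, 7]

```text
time_s: 16.33
position: [0.5461, 0.0253, 0.169]
eef_rot: [0.212, 0.606, 0.752, 0.151]
wrist_force: [3.5, 0.6, 0.8]
opening: 0.0555
```

Request:
carry_out:
  steps:
    - [1, 0, 0, 0.00016, 0, 0, 7]
    - [1, 0, 0, 0.00015, 0, 0, 7]
    - [1, 0, 0, 0.00016, 0, 0, 7]
    - [1, 0, 0, 0.00016, 0, 0, 7]
    - [1, 0, 0, 0.00015, 0, 0, 7]
    - [1, 0, 0, 0.00016, 0, 0, 7]
    - [1, 0, 0, 0.00015, 0, 0, 7]
    - [1, 0, 0, 0.00016, 0, 0, 7]
    - [1, 0, 0, 0.00016, 0, 0, 7]
    - [1, 0, 0, 0.00015, 0, 0, 7]
    - [1, 0, 0, 0.00016, 0, 0, 7]
    - [1, 0, 0, 0.00015, 0, 0, 7]

```text
time_s: 17.33
position: [0.5473, 0.0248, 0.1676]
eef_rot: [0.057, 0.953, 0.153, 0.254]
wrist_force: [1.7, -4.1, -0.0]
opening: 0.0555
```

```bash
python3 look.py 12
```

```text
17.3333 [0.5473 0.0248 0.1676] [-0.109  0.228  2.018  0.067  0.37  -0.483] [ 1.7 -4.1 -0. ] 0.05554845046315107
knob top in tool (TCP frame) [ 0.1051 -0.0089 -0.037 ]
[[0.824, 0.263, 0.502], [0.321, -0.947, -0.031], [0.467, 0.186, -0.864]]
```

View pics/w12.png

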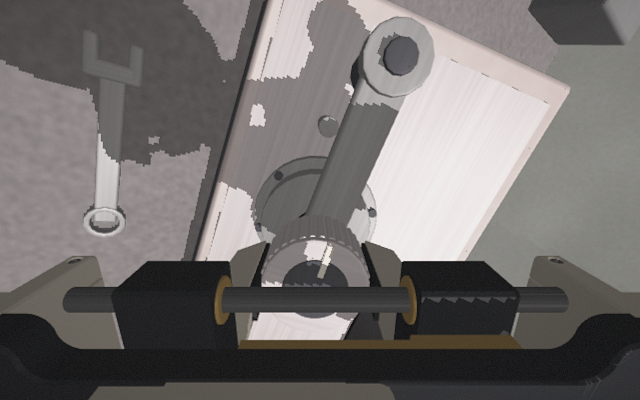

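The arm seems to have drifted about 2 mm off the pin at (327,125). I'll press it back down-slope and look before I turn any further.

Request:
carry_out:
  steps:
    - [1, -0.0028, -0.0011, 0, 0, 0, 0]
    - [1, -0.0019, -0.0007, 0, 0, 0, 0]
    - [1, 0, 0, 0, 0, 0, 0]

```text
time_s: 17.73
position: [0.5459, 0.0247, 0.1673]
eef_rot: [0.059, 0.952, 0.157, 0.257]
wrist_force: [13.1, -3.6, -0.2]
opening: 0.0554
```

```bash
python3 look.py 13; python3 - <<'E'
import cv2
for t in (12,13):
    a=cv2.imread(f"pics/w{t}.png")[10:220,220:460];cv2.imwrite(f"pics/wz{t}.png",cv2.resize(a,None,fx=1.6,fy=1.6,interpolation=cv2.INTER_CUBIC))
import numpy as np
cv2.imwrite("pics/cmp.png",np.hstack([cv2.imread("pics/wz12.png"),cv2.imread("pics/wz13.png")]))
E
```

```text
17.7333 [0.5459 0.0247 0.1673] [-0.109  0.225  2.028  0.071  0.356 -0.497] [13.1 -3.6 -0.2] 0.05543345453377969
knob top in tool (TCP frame) [ 0.1068 -0.0073 -0.0358]
[[0.818, 0.269, 0.508], [0.33, -0.943, -0.031], [0.471, 0.193, -0.861]]
```

View pics/cmp.png

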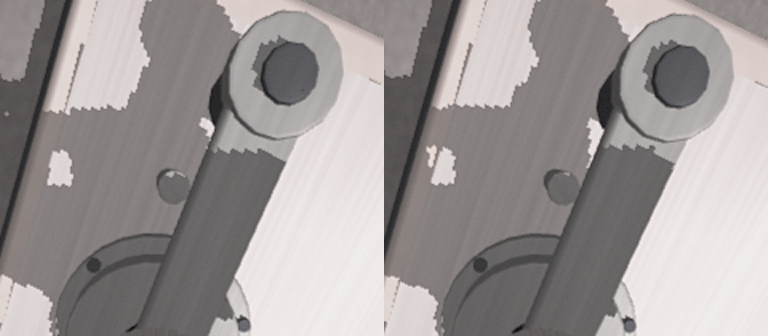

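With 13 N applied the arm sits on the pin. I keep that light push on and continue turning.

Request:
carry_out:
  steps:
    - [1, 0, 0, 0.00016, 0, 0, 7]
    - [1, 0, 0, 0.00015, 0, 0, 7]
    - [1, 0, 0, 0.00016, 0, 0, 7]
    - [1, 0, 0, 0.00016, 0, 0, 7]
    - [1, 0, 0, 0.00015, 0, 0, 7]
    - [1, 0, 0, 0.00016, 0, 0, 7]
    - [1, 0, 0, 0.00015, 0, 0, 7]
    - [1, 0, 0, 0.00016, 0, 0, 7]
    - [1, 0, 0, 0.00016, 0, 0, 7]
    - [1, 0, 0, 0.00015, 0, 0, 7]
    - [1, 0, 0, 0.00016, 0, 0, 7]
    - [1, 0, 0, 0.00015, 0, 0, 7]

```text
time_s: 18.88
position: [0.5461, 0.0248, 0.1651]
eef_rot: [-0.128, 0.811, -0.522, 0.229]
wrist_force: [10.2, -3.7, 1.5]
opening: 0.056
```

Request:
carry_out:
  steps:
    - [1, 0, 0, 0.00016, 0, 0, 7]
    - [1, 0, 0, 0.00015, 0, 0, 7]
    - [1, 0, 0, 0.00016, 0, 0, 7]
    - [1, 0, 0, 0.00016, 0, 0, 7]
    - [1, 0, 0, 0.00015, 0, 0, 7]
    - [1, 0, 0, 0.00016, 0, 0, 7]
    - [1, 0, 0, 0.00015, 0, 0, 7]
    - [1, 0, 0, 0.00016, 0, 0, 7]
    - [1, 0, 0, 0.00016, 0, 0, 7]
    - [1, 0, 0, 0.00015, 0, 0, 7]
    - [1, 0, 0, 0.00016, 0, 0, 7]
    - [1, 0, 0, 0.00015, 0, 0, 7]

```text
time_s: 19.88
position: [0.5474, 0.0254, 0.1639]
eef_rot: [0.25, -0.254, 0.931, -0.084]
wrist_force: [11.1, 2.1, 2.3]
opening: 0.0557
```

```bash
python3 look.py 14;python3 -c "
from workcell import robot;print(robot.state()['wrist_torque'])"
```

```text
19.8833 [0.5474 0.0254 0.1639] [-0.108  0.233  2.028  0.072  0.348  2.44 ] [11.1  2.1  2.3] 0.05572351254816956
knob top in tool (TCP frame) [-0.106  -0.0153 -0.0396]
[[-0.746, -0.43, 0.508], [-0.515, 0.857, -0.03], [-0.422, -0.284, -0.861]]
[ 0.70785071 -1.7346591   0.28319721]
```

View pics/w14.png

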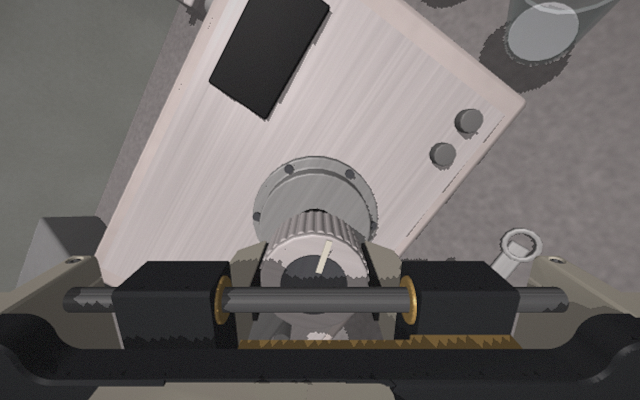

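View pics/ss14.png

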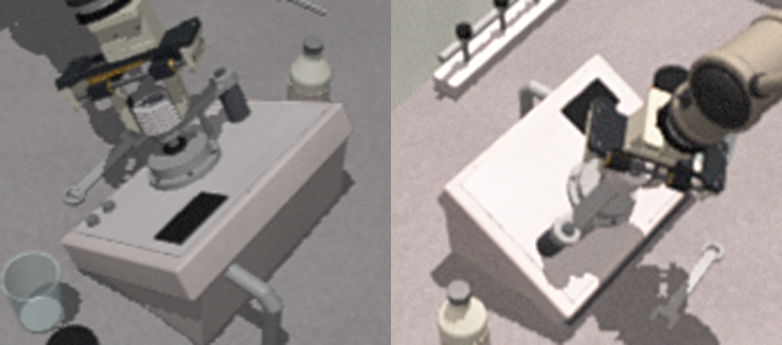

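No slip (the marker hasn't shifted between the jaws), about 406° turned so far. Next comes the second regrip.

Request:
carry_out:
  steps:
    - [-1, 0, 0, 0, 0, 0, 0]
    - [-1, 0, 0, 0, 0, 0, 0]
    - [-1, 0, 0, 0, 0, 0, 0]
    - [-1, 0, 0, 0, 0, 0, 0]
    - [-1, 0, 0, 0, 0, 0, 0]
    - [-1, 0, 0, 0, 0, 0, 0]

```text
time_s: 20.53
position: [0.5431, 0.0255, 0.1604]
eef_rot: [0.245, -0.255, 0.932, -0.083]
wrist_force: [0.5, -0.4, -0.2]
opening: 0.0898
```

```bash
python3 look.py 15;python3 - <<'E'
from h import *
s=robot.state();w,x,y,z=s["eef_rot"];r=R.from_quat([x,y,z,w]).as_matrix()
print("shift to knob axis in tool",(r.T@(np.array([.5474,.0254,.1639])-s["position"])).round(4))
E
```

```text
20.5333 [0.5431 0.0255 0.1604] [-0.109  0.234  2.034  0.071  0.353  2.438] [ 0.5 -0.4 -0.2] 0.08977453291823591
knob top in tool (TCP frame) [-0.1102 -0.0182 -0.0415]
[[-0.75, -0.435, 0.498], [-0.516, 0.856, -0.03], [-0.413, -0.279, -0.867]]
shift to knob axis in tool [-0.0043 -0.0026 -0.0008]
```

View pics/w15.png

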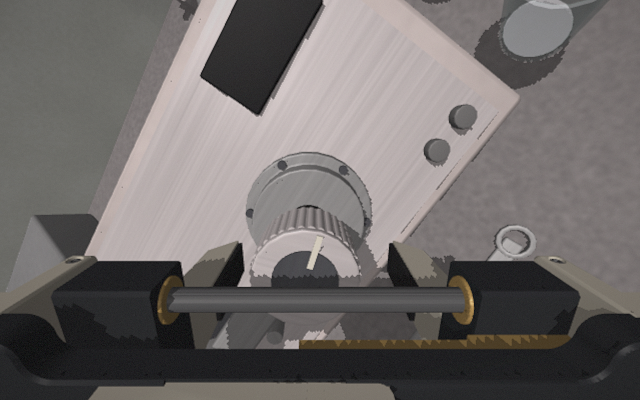

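Request:
carry_out:
  steps:
    - [-1, -0.0042, -0.0026, -0.0005, 0, 0, 0]
    - [-1, 0, 0, 0, 0, 0, -7]
    - [-1, 0, 0, 0, 0, 0, -7]
    - [-1, 0, 0, 0, 0, 0, -7]
    - [-1, 0, 0, 0, 0, 0, -7]
    - [-1, 0, 0, 0, 0, 0, -7]
    - [-1, 0, 0, 0, 0, 0, -7]
    - [-1, 0, 0, 0, 0, 0, -7]
    - [-1, 0, 0, 0, 0, 0, -7]
    - [-1, 0, 0, 0, 0, 0, -7]
    - [-1, 0, 0, 0, 0, 0, -7]
    - [-1, 0, 0, 0, 0, 0, -7]

```text
time_s: 21.68
position: [0.548, 0.0253, 0.1641]
eef_rot: [-0.14, 0.781, -0.568, 0.218]
wrist_force: [0.5, 0.1, -0.7]
opening: 0.0919
```

Request:
carry_out:
  steps:
    - [-1, 0, 0, 0, 0, 0, -7]
    - [-1, 0, 0, 0, 0, 0, -7]
    - [-1, 0, 0, 0, 0, 0, -7]
    - [-1, 0, 0, 0, 0, 0, -7]
    - [-1, 0, 0, 0, 0, 0, -7]
    - [-1, 0, 0, 0, 0, 0, -7]
    - [-1, 0, 0, 0, 0, 0, -7]
    - [-1, 0, 0, 0, 0, 0, -7]
    - [-1, 0, 0, 0, 0, 0, -7]
    - [-1, 0, 0, 0, 0, 0, -7]
    - [-1, 0, 0, 0, 0, 0, -7]
    - [-1, 0, 0, 0, 0, 0, -7]

```text
time_s: 22.68
position: [0.548, 0.0253, 0.164]
eef_rot: [0.042, 0.961, 0.101, 0.256]
wrist_force: [-0.6, 0.4, 0.1]
opening: 0.0915
```

Request:
carry_out:
  steps:
    - [-1, 0, 0, 0, 0, 0, -7]
    - [-1, 0, 0, 0, 0, 0, -7]
    - [-1, 0, 0, 0, 0, 0, -7]
    - [-1, 0, 0, 0, 0, 0, 0]
    - [-1, 0, 0, 0, 0, 0, 0]

```text
time_s: 23.1
position: [0.5479, 0.0253, 0.164]
eef_rot: [0.087, 0.928, 0.269, 0.244]
wrist_force: [0.3, -0.2, 0.5]
opening: 0.0919
```

```bash
python3 look.py 16
```

```text
23.1 [0.5479 0.0253 0.164 ] [-0.108  0.235  2.019  0.068  0.365 -0.73 ] [ 0.3 -0.2  0.5] 0.09189591812982678
knob top in tool (TCP frame) [ 0.1047  0.0183 -0.0406]
[[0.736, 0.457, 0.499], [0.542, -0.84, -0.03], [0.406, 0.293, -0.866]]
```

View pics/w16.png

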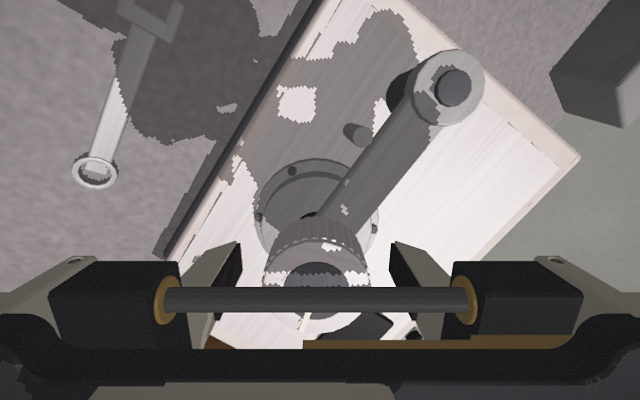

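The knob is centred at column 317. I'll grip, press lightly towards the pin and turn.

Request:
carry_out:
  steps:
    - [1, 0, 0, 0, 0, 0, 0]
    - [1, 0, 0, 0, 0, 0, 0]
    - [1, 0, 0, 0, 0, 0, 0]
    - [1, 0, 0, 0, 0, 0, 0]
    - [1, 0, 0, 0, 0, 0, 0]
    - [1, -0.0025, -0.0017, 0, 0, 0, 0]
    - [1, 0, 0, 0.00016, 0, 0, 7]
    - [1, 0, 0, 0.00015, 0, 0, 7]
    - [1, 0, 0, 0.00016, 0, 0, 7]
    - [1, 0, 0, 0.00016, 0, 0, 7]
    - [1, 0, 0, 0.00015, 0, 0, 7]
    - [1, 0, 0, 0, 0, 0, 0]

```text
time_s: 24.25
position: [0.5476, 0.0257, 0.1634]
eef_rot: [0.009, 0.965, -0.023, 0.262]
wrist_force: [7.5, 4.3, 0.8]
opening: 0.0555
```

Request:
carry_out:
  steps:
    - [1, 0, 0, 0.00016, 0, 0, 7]
    - [1, 0, 0, 0.00015, 0, 0, 7]
    - [1, 0, 0, 0.00016, 0, 0, 7]
    - [1, 0, 0, 0.00016, 0, 0, 7]
    - [1, 0, 0, 0.00015, 0, 0, 7]
    - [1, 0, 0, 0, 0, 0, 0]

```text
time_s: 24.75
position: [0.5486, 0.0256, 0.1632]
eef_rot: [-0.07, 0.913, -0.312, 0.253]
wrist_force: [9.2, 3.1, 1.0]
opening: 0.0556
```

```bash
cat > tq.py <<'E'
from h import *
s=robot.state();w,x,y,z=s["eef_rot"];r=R.from_quat([x,y,z,w]).as_matrix()
print("F tool",(r.T@s["wrist_force"]).round(1),"T tool",(r.T@s["wrist_torque"]).round(2),"j6",s["joint_efforts"][5].round(3),"q6",s["qpos"][5].round(3))
E
python3 tq.py; python3 look.py 17
```

```text
F tool [ 4.8 -7.7  3.7] T tool [1.22 0.08 0.03] j6 1.6 q6 0.492
24.75 [0.5486 0.0256 0.1632] [-0.107  0.237  2.024  0.072  0.351  0.492] [9.2 3.1 1. ] 0.055568004099878734
knob top in tool (TCP frame) [ 0.0529 -0.0921 -0.041 ]
[[0.677, -0.535, 0.506], [-0.606, -0.795, -0.03], [0.418, -0.286, -0.862]]
```

View pics/w17.png

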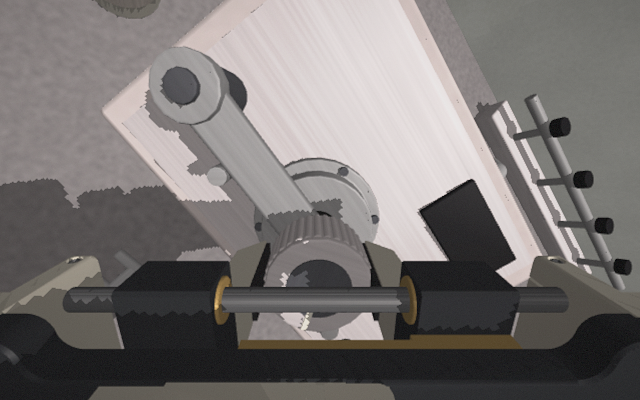

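Request:
carry_out:
  steps:
    - [1, 0, 0, 0.00016, 0, 0, 7]
    - [1, 0, 0, 0.00015, 0, 0, 7]
    - [1, 0, 0, 0.00016, 0, 0, 7]
    - [1, 0, 0, 0, 0, 0, 0]

```text
time_s: 25.23
position: [0.5492, 0.0255, 0.163]
eef_rot: [-0.115, 0.841, -0.474, 0.236]
wrist_force: [9.5, 3.4, 2.3]
opening: 0.0559
```

```bash
python3 tq.py
```

```text
F tool [ 2.  -9.8  2.8] T tool [ 1.43 -0.47  0.07] j6 1.59 q6 0.858
```

Request:
carry_out:
  steps:
    - [1, 0, 0, 0.00016, 0, 0, 7]
    - [1, 0, 0, 0.00015, 0, 0, 7]
    - [1, 0, 0, 0, 0, 0, 0]

```text
time_s: 25.48
position: [0.5495, 0.0253, 0.1629]
eef_rot: [-0.143, 0.777, -0.572, 0.221]
wrist_force: [9.9, 2.1, 1.5]
opening: 0.0557
```

```bash
python3 tq.py; python3 look.py 18
```

```text
F tool [ 0.7 -9.5  3.6] T tool [ 1.28 -0.61  0.05] j6 1.562 q6 1.102
25.4833 [0.5495 0.0253 0.1629] [-0.108  0.238  2.024  0.072  0.349  1.102] [9.9 2.1 1.5] 0.05567044034384931
knob top in tool (TCP frame) [-0.0099 -0.1054 -0.0416]
[[0.247, -0.826, 0.507], [-0.952, -0.303, -0.03], [0.179, -0.475, -0.862]]
```

View pics/w18.png

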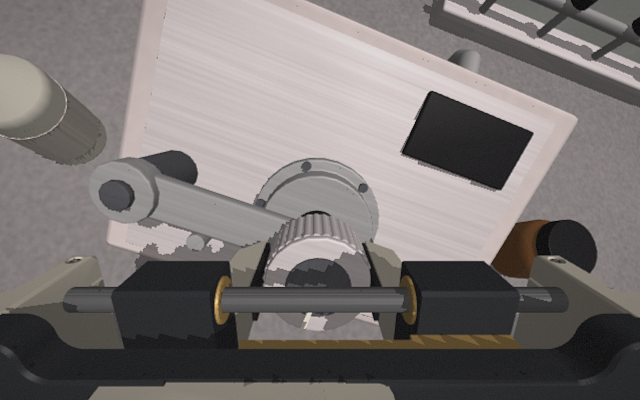

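Request:
carry_out:
  steps:
    - [1, 0, 0, 0.00016, 0, 0, 7]
    - [1, 0, 0, 0.00015, 0, 0, 7]
    - [1, 0, 0, 0, 0, 0, 0]

```text
time_s: 25.88
position: [0.5498, 0.0251, 0.1628]
eef_rot: [-0.169, 0.701, -0.663, 0.202]
wrist_force: [9.6, 1.9, 2.5]
opening: 0.0554
```

```bash
python3 tq.py
```

```text
F tool [-1.4 -9.7  2.7] T tool [ 1.16 -0.72  0.09] j6 1.549 q6 1.346
```

Request:
carry_out:
  steps:
    - [1, 0, 0, 0.00016, 0, 0, 7]
    - [1, 0, 0, 0.00015, 0, 0, 7]
    - [1, 0, 0, 0, 0, 0, 0]

```text
time_s: 26.13
position: [0.55, 0.0249, 0.1626]
eef_rot: [0.192, -0.615, 0.743, -0.18]
wrist_force: [8.8, -0.1, 2.2]
opening: 0.0558
```

```bash
python3 tq.py
```

```text
F tool [-1.6 -8.6  2.5] T tool [ 1.02 -0.78  0.09] j6 1.537 q6 1.591
```

Request:
carry_out:
  steps:
    - [1, 0, 0, 0.00016, 0, 0, 7]
    - [1, 0, 0, 0.00015, 0, 0, 7]
    - [1, 0, 0, 0, 0, 0, 0]

```text
time_s: 26.38
position: [0.5485, 0.0251, 0.1614]
eef_rot: [0.211, -0.521, 0.813, -0.154]
wrist_force: [1.1, 0.3, 6.0]
opening: 0.0557
```

```bash
python3 tq.py; python3 look.py 19
```

```text
F tool [-1.8 -3.6 -4.7] T tool [ 0.3  -0.33 -0.11] j6 1.793 q6 1.834
26.3833 [0.5485 0.0251 0.1614] [-0.108  0.24   2.025  0.071  0.348  1.834] [1.1 0.3 6. ] 0.055687760486096895
knob top in tool (TCP frame) [-0.0785 -0.0731 -0.0427]
[[-0.369, -0.781, 0.504], [-0.911, 0.41, -0.03], [-0.183, -0.47, -0.863]]
```

View pics/w19.png

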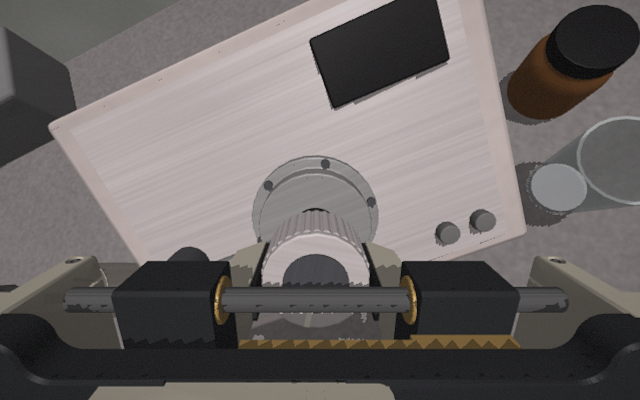

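The torque jumped and the lateral load fell away, which looks like the hard stop. I'll check with a firmer grip and a little more turn.

Request:
carry_out:
  steps:
    - [1, 0, 0, 0, 0, 0, 0]
    - [1, 0, 0, 0, 0, 0, 0]
    - [1, 0, 0, 0, 0, 0, 4]
    - [1, 0, 0, 0, 0, 0, 4]
    - [1, 0, 0, 0, 0, 0, 0]
  squeeze: 40

```text
time_s: 26.95
position: [0.5468, 0.0262, 0.1603]
eef_rot: [0.22, -0.466, 0.846, -0.138]
wrist_force: [-4.1, 6.2, 7.5]
opening: 0.0556
```

```bash
python3 tq.py; python3 look.py 20
```

```text
F tool [-5.2  2.9 -8.7] T tool [-0.84 -1.14 -1.21] j6 2.179 q6 1.969
26.95 [0.5468 0.0262 0.1603] [-0.106  0.24   2.027  0.07   0.351  1.969] [-4.1  6.2  7.5] 0.05561588265719495
knob top in tool (TCP frame) [-0.0876 -0.0641 -0.043 ]
[[-0.47, -0.727, 0.501], [-0.849, 0.528, -0.029], [-0.243, -0.439, -0.865]]
```

Request:
carry_out:
  steps:
    - [1, 0, 0, 0, 0, 0, 5]
    - [1, 0, 0, 0, 0, 0, 5]
    - [1, 0, 0, 0, 0, 0, 0]

```text
time_s: 27.35
position: [0.5474, 0.0261, 0.1608]
eef_rot: [0.232, -0.389, 0.883, -0.119]
wrist_force: [-1.2, 6.0, 7.2]
opening: 0.0552
```

```bash
python3 tq.py; python3 look.py 21; python3 - <<'E'
import cv2,numpy as np
cv2.imwrite("pics/c2.png",np.hstack([cv2.resize(cv2.imread(f"pics/w{t}.png")[200:350,220:420],None,fx=1.3,fy=1.3) for t in (18,19,21)]))
E
```

```text
F tool [-6.  2. -7.] T tool [-0.7  -1.12 -0.84] j6 2.064 q6 2.145
27.35 [0.5474 0.0261 0.1608] [-0.106  0.24   2.027  0.07   0.35   2.145] [-1.2  6.   7.2] 0.05524026966556245
knob top in tool (TCP frame) [-0.0971 -0.0472 -0.0428]
[[-0.589, -0.633, 0.502], [-0.743, 0.669, -0.029], [-0.317, -0.39, -0.864]]
```

View pics/c2.png

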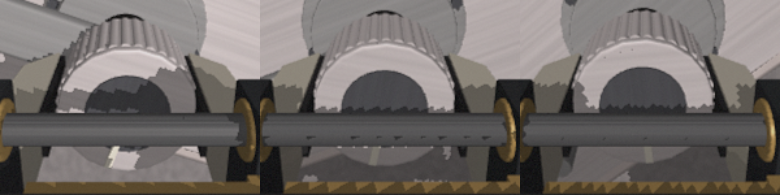

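View pics/ss21.png

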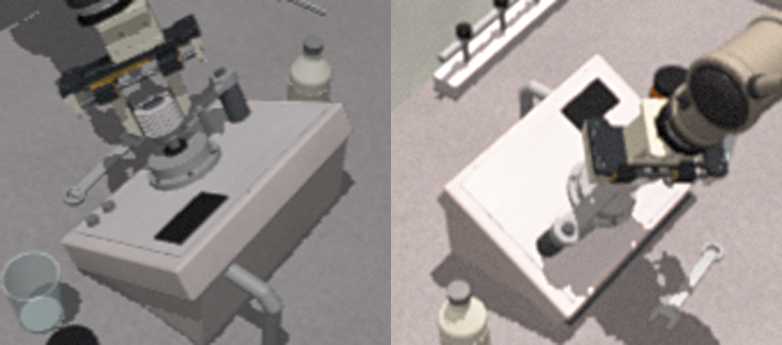

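The knob is home: torque rose to 1.2 N·m and then the pads slipped round the stopped knob. Releasing now.

Request:
carry_out:
  steps:
    - [-1, 0, 0, 0, 0, 0, 0]
    - [-1, 0, 0, 0, 0, 0, 0]
    - [-1, 0, 0, 0, 0, 0, 0]
    - [-1, 0, 0, 0, 0, 0, 0]
    - [-1, 0, 0, 0, 0, 0, 0]
    - [-1, 0, 0, 0, 0, 0, 0]

```text
time_s: 28.0
position: [0.5465, 0.0251, 0.1592]
eef_rot: [0.23, -0.39, 0.884, -0.118]
wrist_force: [-0.1, -0.2, 0.1]
opening: 0.0897
```

```bash
python3 look.py 22
```

```text
28.0 [0.5465 0.0251 0.1592] [-0.108  0.241  2.028  0.071  0.351  2.143] [-0.1 -0.2  0.1] 0.08974759447019574
knob top in tool (TCP frame) [-0.0987 -0.0477 -0.0442]
[[-0.59, -0.635, 0.499], [-0.743, 0.668, -0.03], [-0.314, -0.388, -0.866]]
```

View pics/w22.png

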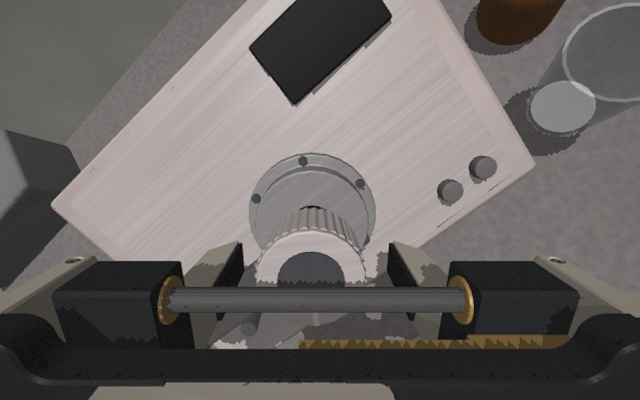

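Request:
carry_out:
  steps:
    - [-1, -0.002, 0, 0, 0, 0, 0]
    - [-1, 0, 0, -0.02, 0, 0, 0]
    - [-1, 0, 0, -0.02, 0, 0, 0]
    - [-1, 0, 0, -0.03, 0, 0, 0]
    - [-1, 0, 0, -0.03, 0, 0, 0]
    - [-1, 0, 0, -0.03, 0, 0, 0]
    - [-1, 0, 0, 0, 0, 0, -7]
    - [-1, 0, 0, 0, 0, 0, -7]
    - [-1, 0, 0, 0, 0, 0, -7]
    - [-1, 0, 0, 0, 0, 0, -7]
    - [-1, 0, 0, 0, 0, 0, -7]
    - [-1, 0, 0, 0, 0, 0, -7]

```text
time_s: 29.15
position: [0.4829, 0.0307, 0.2728]
eef_rot: [0.172, -0.683, 0.683, -0.194]
wrist_force: [-0.3, 0.0, -0.2]
opening: 0.0917
```

Request:
carry_out:
  steps:
    - [-1, 0, 0, 0, 0, 0, -7]
    - [-1, 0, 0, 0, 0, 0, -7]
    - [-1, 0, 0, 0, 0, 0, -7]
    - [-1, 0, 0, 0, 0, 0, -7]
    - [-1, 0, 0, 0, 0, 0, -7]
    - [-1, 0, 0, 0, 0, 0, -7]
    - [-1, 0, 0, 0, 0, 0, -7]
    - [-1, 0, 0, 0, 0, 0, -7]
    - [-1, 0, 0, 0, 0, 0, -7]
    - [-1, 0, 0, 0, 0, 0, -7]
    - [-1, 0, 0, 0, 0, 0, -7]
    - [-1, 0, 0, 0, 0, 0, -7]

```text
time_s: 30.15
position: [0.4829, 0.0307, 0.2727]
eef_rot: [0.002, 0.965, -0.051, 0.259]
wrist_force: [0.3, 0.5, -0.1]
opening: 0.0918
```

```bash
python3 look.py 23; python3 - <<'E'
import cv2,numpy as np
cv2.imwrite("pics/wz23.png",cv2.resize(cv2.imread("pics/w23.png")[60:280,150:450],None,fx=2.6,fy=2.6,interpolation=cv2.INTER_CUBIC))
E
```

```text
30.15 [0.4829 0.0307 0.2727] [-0.113 -0.039  1.979  0.042  0.678 -0.033] [ 0.3  0.5 -0.1] 0.09176416547465867
knob top in tool (TCP frame) [ 0.0955 -0.0494  0.0861]
[[0.861, -0.099, 0.499], [-0.098, -0.995, -0.03], [0.5, -0.023, -0.866]]
```

View pics/wz23.png

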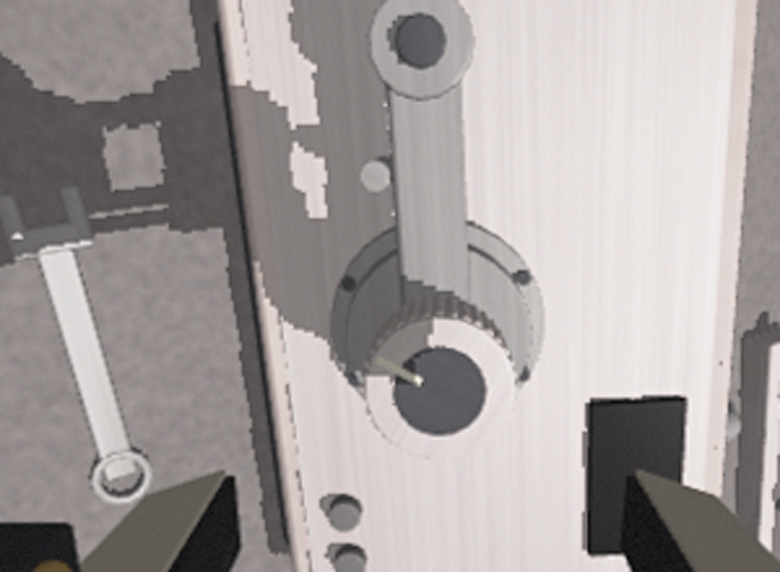

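View pics/ss23.png

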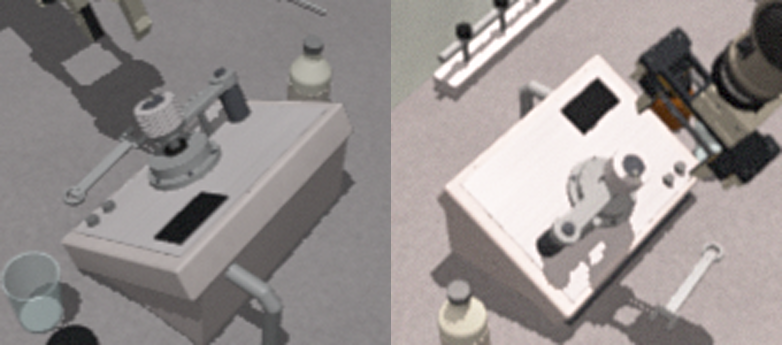

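The pin's right edge (zoomed column 390) meets the bar's edge (391). Next I check the knob's height in the cameras.

```bash
python3 - <<'E'
from h import *
a=robot.grab_frame("scene");b=robot.grab_frame("side");w=robot.grab_frame("wrist")
A=cv2.resize(a["color"][180:240,280:350],None,fx=8,fy=8,interpolation=cv2.INTER_CUBIC)[:,:,::-1]
B=cv2.resize(b["color"][165:225,290:350],None,fx=6,fy=6,interpolation=cv2.INTER_CUBIC)[:,:,::-1]
cv2.imwrite("pics/a23.png",A);cv2.imwrite("pics/b23.png",B)
kw=[((440+.5)/2.6-.5+150,(389+.5)/2.6-.5+60)]
pw=[((420+.5)/2.6-.5+150,(42+.5)/2.6-.5+60)]
Rz=R.from_euler('z',-.052).as_matrix();n=Rz@[-.5,0,np.sqrt(.75)];T=np.array([.5895,.022,-.002])
for h in(.105,.117):
    k=rayplane(w,kw[0],T+n*h+[0,0,.1],n);p=rayplane(w,pw[0],T+n*.079+[0,0,.1],n)
    d=Rz.T@(k-p);f=Rz.T@(k-T);print(h,"arm u,y",(d[0]*.866+d[2]*.5).round(4),d[1].round(4),"from flange axis u,y",(f[0]*.866+(f[2]-.1)*.5).round(4),f[1].round(4))
    print("  expected in scene/side",proj(a,k),proj(b,k))
E
```

```text
0.105 arm u,y -0.0004 -0.1197 from flange axis u,y -0.0025 0.0004
  expected in scene/side [[297.14868691 194.7333702 ]] [[334.282571 181.688652]]
0.117 arm u,y -0.0003 -0.1156 from flange axis u,y -0.0024 0.0045
  expected in scene/side [[296.38570114 190.58893957]] [[335.24064717 180.97851918]]
```

View pics/a23.png

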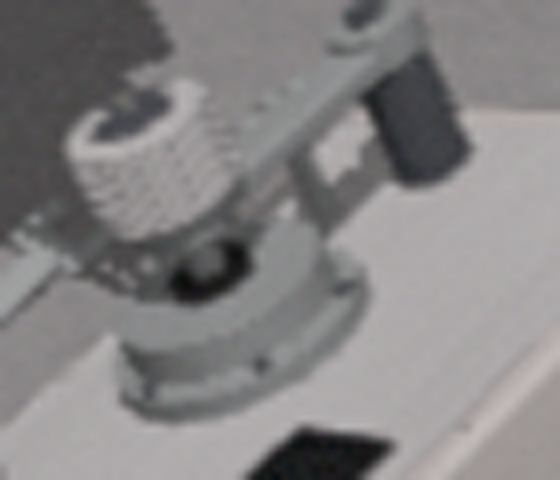

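View pics/b23.png

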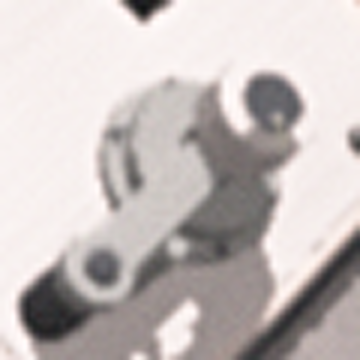

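```bash
python3 - <<'E'
from h import *
f=robot.grab_frame("scene");cv2.imwrite("pics/scene_end.png",f["color"][:,:,::-1])
o=cv2.imread("pics/scene0.png")[:,:,::-1]
for n,(x0,y0,x1,y1) in dict(bottle=(352,165,378,196),jar=(248,288,280,330),beaker=(228,258,262,296),spanner=(258,203,284,240),driver=(330,135,375,160)).items():
    print(n,np.abs(f["color"][y0:y1,x0:x1].astype(int)-o[y0:y1,x0:x1]).mean().round(1))
E
```

```text
bottle 1.3
jar 2.5
beaker 1.4
spanner 5.5
driver 1.5
```

View pics/scene_end.png

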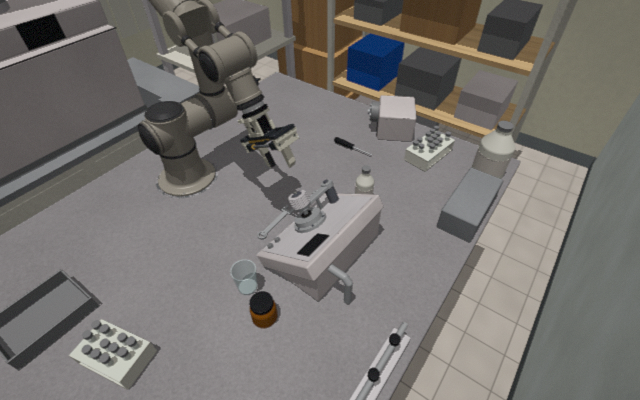

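In the last scene view all five loose objects are where they started. The spanner's small image difference comes from the robot's shadow and the closed clamp overlapping it. Handing in.

```bash
python3 -c "
from workcell import robot
print(robot.sign_off())"
```

```text
the job is handed in; nothing more can be done
None
```

The clamp arm is closed on its stop pin and the knob is screwed fully home. I handed the job in at about 30 s with the gripper clear of everything.

- **Swing:** I gripped the knob and swung the arm about 52° until it stalled against the pin at roughly 14 N. The gripper turned with the arm, so the knob did not turn until the arm was closed.
- **Tightening:** I turned the knob about 540–550° clockwise in three grips. It hit a hard stop at about 1.2 N·m, and then the pads slipped on it.
- **Arm on the pin:** During the second grip the arm looked about 2 mm off the pin. I pressed it back at about 13 N and kept a light push on for the rest of the turning. In the last view the pin's edge meets the arm. The arm reads within about 0.005 rad of closed.
- **Knob height:** The knob's top measured about 105 mm above the face, which is the screwed-home height. The rubber foot appears to rest on the flange.
- **Loose objects:** The bottle, jar, beaker, spanner and screwdriver all look unmoved. The spanner region differed slightly in the image, from shadow and the closed clamp overlapping it.
- **Disagreement:** My camera fits, when left free in height, put the inlet 5–9 mm low. The table and knob heights agreed to a few millimetres, so I used those instead.

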